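Set up the drying posts and hang the rinsed beakers on them

TASK

Complete the drying row: push all three loose posts, square foot first, fully home into the three empty square sockets. Then put every terracotta beaker that lies on the bench upside down over a post of its own (the fixed one or a newly fitted one), with its rim resting level on the post's cross arms. Leave the lidded jar and the flat wooden rib beside the row where they are.

Things in the scene. Friction and masses are not known exactly. Their poses are not given: they have to be found in the camera images.
- cup1: square-section terracotta beaker, one of up to four alike (may be absent): 100 mm long, 60 x 60 mm outside, wall 5 mm, bottom 6 mm (inside 50 x 50, 94 deep), 0.13-0.22 kg. Lies on a side, mouth roughly away from the robot (+x within 0.5 rad). Origin mid-length on its axis, 30 mm above the table as it lies; x axis runs from the bottom to the mouth; y, z square to its sides
- cup1_mouth (a point): centre of the mouth of cup1, in the plane of the rim (50 mm along its x axis from the origin)
- cup2: square-section terracotta beaker, one of up to four alike (may be absent): 100 mm long, 60 x 60 mm outside, wall 5 mm, bottom 6 mm (inside 50 x 50, 94 deep), 0.13-0.22 kg. Lies on a side, mouth roughly away from the robot (+x within 0.5 rad). Origin mid-length on its axis, 30 mm above the table as it lies; x axis runs from the bottom to the mouth; y, z square to its sides
- cup2_mouth (a point): centre of the mouth of cup2, in the plane of the rim (50 mm along its x axis from the origin)
- cup3: square-section terracotta beaker, one of up to four alike (may be absent): 100 mm long, 60 x 60 mm outside, wall 5 mm, bottom 6 mm (inside 50 x 50, 94 deep), 0.13-0.22 kg. Lies on a side, mouth roughly away from the robot (+x within 0.5 rad). Origin mid-length on its axis, 30 mm above the table as it lies; x axis runs from the bottom to the mouth; y, z square to its sides
- cup3_mouth (a point): centre of the mouth of cup3, in the plane of the rim (50 mm along its x axis from the origin)
- cup4: square-section terracotta beaker, one of up to four alike (may be absent): 100 mm long, 60 x 60 mm outside, wall 5 mm, bottom 6 mm (inside 50 x 50, 94 deep), 0.13-0.22 kg. Lies on a side, mouth roughly away from the robot (+x within 0.5 rad). Origin mid-length on its axis, 30 mm above the table as it lies; x axis runs from the bottom to the mouth; y, z square to its sides
- cup4_mouth (a point): centre of the mouth of cup4, in the plane of the rim (50 mm along its x axis from the origin)
- post1: loose aluminium post, 114 mm tall, 0.35 kg, standing on the table: square foot 40 x 40 x 34 mm (lowest 3 mm stepped in to 34 x 34), on it a flat cross of two arms 90 x 12 x 8 mm whose underside stops on the block, then a round peg 34 mm thick from 42 to 114 mm, top 8 mm tapered. Origin: centre of the foot's underside; z up; x, y square to the foot, along the arms; quarter turns are equal
- post1_seat (a point): on the axis of post1, on top of its cross arms (42 mm above its origin), where a beaker's rim comes to rest; the peg rises 72 mm above it
- post2: loose aluminium post, 114 mm tall, 0.35 kg, standing on the table: square foot 40 x 40 x 34 mm (lowest 3 mm stepped in to 34 x 34), on it a flat cross of two arms 90 x 12 x 8 mm whose underside stops on the block, then a round peg 34 mm thick from 42 to 114 mm, top 8 mm tapered. Origin: centre of the foot's underside; z up; x, y square to the foot, along the arms; quarter turns are equal
- post2_seat (a point): on the axis of post2, on top of its cross arms (42 mm above its origin), where a beaker's rim comes to rest; the peg rises 72 mm above it
- post3: loose aluminium post, 114 mm tall, 0.35 kg, standing on the table: square foot 40 x 40 x 34 mm (lowest 3 mm stepped in to 34 x 34), on it a flat cross of two arms 90 x 12 x 8 mm whose underside stops on the block, then a round peg 34 mm thick from 42 to 114 mm, top 8 mm tapered. Origin: centre of the foot's underside; z up; x, y square to the foot, along the arms; quarter turns are equal
- post3_seat (a point): on the axis of post3, on top of its cross arms (42 mm above its origin), where a beaker's rim comes to rest; the peg rises 72 mm above it
- socket1_mouth (a point): centre of the 44 x 44 mm square hole (edge chamfered 3 mm, right through) in the top face of a fixed wooden block 90 x 90 mm, 45 mm high. x, y along the sides of hole and block, z up. A post fully home has its seat point 8 mm above this. Three such blocks and one with a fixed post stand in a row across the bench, in varying order, about 130 mm apart, each turned up to 0.2 rad
- socket2_mouth (a point): centre of the 44 x 44 mm square hole (edge chamfered 3 mm, right through) in the top face of a fixed wooden block 90 x 90 mm, 45 mm high. x, y along the sides of hole and block, z up. A post fully home has its seat point 8 mm above this. Three such blocks and one with a fixed post stand in a row across the bench, in varying order, about 130 mm apart, each turned up to 0.2 rad
- socket3_mouth (a point): centre of the 44 x 44 mm square hole (edge chamfered 3 mm, right through) in the top face of a fixed wooden block 90 x 90 mm, 45 mm high. x, y along the sides of hole and block, z up. A post fully home has its seat point 8 mm above this. Three such blocks and one with a fixed post stand in a row across the bench, in varying order, about 130 mm apart, each turned up to 0.2 rad
- stand1_seat (a point): point on the axis of a fixed aluminium post, on top of its cross arms (53 mm above the table), where a beaker's rim comes to rest; the 34 mm peg rises 72 mm above it. The post stands on a fixed wooden block 90 x 90 mm, 45 mm high, in the row; it has the same cross and peg as the loose posts
- jar: amber glass jar with a white lid, 60 mm across, 85 mm tall, standing by the right end of the block row; not part of the job. Origin on its underside, at the centre
- rib: flat wooden rib 55 x 100 x 8 mm, lying at the left end of the block row; not part of the job. Origin on its underside, at the centre
Things that resemble listed ones, but are neither listed nor needed, are in the scene too. Leave any red look-alike of the post3 alone.

How it is judged:
At the end, for the whole second after the job is handed in: All three posts in sockets: seat point within 6 mm of centre, under 12 mm above the mouth (home is 8), tilt under 0.08 rad; every beaker present upside down within 0.1 rad, mouth centre within 18 mm of a post's seat point, slower than 0.03 m/s (((horizontal distance between post1_seat and socket1_mouth below 0.006 m and z of post1_seat in the frame of socket1_mouth below 0.012 m and angle between post1's own z axis and vertical below 0.08 rad) or (horizontal distance between post1_seat and socket2_mouth below 0.006 m and z of post1_seat in the frame of socket2_mouth below 0.012 m and angle between post1's own z axis and vertical below 0.08 rad) or (horizontal distance between post1_seat and socket3_mouth below 0.006 m and z of post1_seat in the frame of socket3_mouth below 0.012 m and angle between post1's own z axis and vertical below 0.08 rad)) and ((horizontal distance between post2_seat and socket1_mouth below 0.006 m and z of post2_seat in the frame of socket1_mouth below 0.012 m and angle between post2's own z axis and vertical below 0.08 rad) or (horizontal distance between post2_seat and socket2_mouth below 0.006 m and z of post2_seat in the frame of socket2_mouth below 0.012 m and angle between post2's own z axis and vertical below 0.08 rad) or (horizontal distance between post2_seat and socket3_mouth below 0.006 m and z of post2_seat in the frame of socket3_mouth below 0.012 m and angle between post2's own z axis and vertical below 0.08 rad)) and ((horizontal distance between post3_seat and socket1_mouth below 0.006 m and z of post3_seat in the frame of socket1_mouth below 0.012 m and angle between post3's own z axis and vertical below 0.08 rad) or (horizontal distance between post3_seat and socket2_mouth below 0.006 m and z of post3_seat in the frame of socket2_mouth below 0.012 m and angle between post3's own z axis and vertical below 0.08 rad) or (horizontal distance between post3_seat and socket3_mouth below 0.006 m and z of post3_seat in the frame of socket3_mouth below 0.012 m and angle between post3's own z axis and vertical below 0.08 rad)) and (distance between cup1_mouth and stand1_seat below 0.018 m or distance between cup1_mouth and post1_seat below 0.018 m or distance between cup1_mouth and post2_seat below 0.018 m or distance between cup1_mouth and post3_seat below 0.018 m) and angle between each of cup1, cup2, cup3, cup4's own x axis and vertical above 3.04 rad and linear speed of each of cup1, cup2, cup3, cup4 below 0.03 m/s and (distance between cup2_mouth and stand1_seat below 0.018 m or distance between cup2_mouth and post1_seat below 0.018 m or distance between cup2_mouth and post2_seat below 0.018 m or distance between cup2_mouth and post3_seat below 0.018 m) and (distance between cup3_mouth and stand1_seat below 0.018 m or distance between cup3_mouth and post1_seat below 0.018 m or distance between cup3_mouth and post2_seat below 0.018 m or distance between cup3_mouth and post3_seat below 0.018 m) and (distance between cup4_mouth and stand1_seat below 0.018 m or distance between cup4_mouth and post1_seat below 0.018 m or distance between cup4_mouth and post2_seat below 0.018 m or distance between cup4_mouth and post3_seat below 0.018 m)); the robot touches nothing.
It fails at once if the jar or the rib pushed more than 40 mm from its place (distance of any of jar, rib from where it was at the start of the episode above 0.04 m).
Of cup1, cup2, cup3, cup4 only 3 to 4 are there at a start; the rules pass over those that are not, and their reading is None.
At some moment in a run one of cup1, cup2, cup3, cup4 may be knocked a few centimetres aside while the robot is not near it.
It also fails if it takes over 210 s, if anything falls off the work surface, if the arm or the gripper's body presses on something with over 40 N, if the wrist force passes 120 N, or if a joint passes its speed limit or range.

ROBOT

A 6-joint arm with a two-finger parallel gripper is mounted at the origin on the work surface. World frame = base frame: x ahead of the robot, y to its left, z up, the work surface at z = 0. Lengths are in m, angles in rad, forces in N, time in s.
With the tool pointing down it reaches from about 0.35 to 0.775 m from the base axis. Payload 7.3 kg.
Tool frame: the origin (TCP) lies at the very end of the fingers, on their centre line; the grasp point (between the pads) lies 19 mm behind it; z points along the fingers, y is the line along which they close (so a half turn about z gives the same grasp; the last joint's range is limited). The gripper opens to 92 mm and grips with 3 to 60 N. Pads are 19 mm wide; open, the fingers measure 130 mm over their backs; the gripper's body (75 mm by 190 mm) begins 47 mm behind the grasp point.
Start: joints at [-1.457, 0.342, 1.524, -0, 1.275, -0.146], TCP at [0.135, -0.507, 0.227] pointing down, gripper open.
Joint ranges: [-2.53, 2.53], [-0.77, 2.02], [0.04, 2.7], [-1, 4.14], [0.28, 2.66], [-3.11, 3.11]. Speed limits (rad/s): [2.57, 2.57, 3.14, 3.14, 3.14, 3.14].

INTERFACE

Orientations are given as [roll, pitch, yaw] about the fixed x, y, z axes, in that order (R = Rz(yaw) Ry(pitch) Rx(roll)).
In Python, from cell import telemetry, eyes, job gives the robot as it stands.
- The arm moves only by the tool apply_moves, never from a script. Its arguments are lists of equal length, an entry for each row: "delta_pos": the shift along the world's x, y, z each as a share of 0.4 m, from -1 to 1, a list of three; "dr": the turn, a rotation vector about the world's x, y, z each as a share of 0.5 rad, from -1 to 1, a list of three; "jaw": the opening, from 0 (shut) to 1 (fully open). A call has 1 to 8 rows; each row is the pose to reach, as a shift and turn from the pose commanded when the call began; what a row does not reach only later rows make up. A row lasts 1/12 s, in which the tool goes at most 41.7 mm and 7.16 degrees, less where a joint would pass 70% of its speed; a pose out of reach is approached as far as the arm can. A call with a number of a shift or a turn outside -1 to 1 is refused whole. A call with a gripper value outside its range is refused whole. The fingers move at their own pace and stop on an object; "force" is the grip in N (left out, the last holds). Time passes only in rows, so rows that repeat a pose let the fingers close. It gives the time, the measured TCP pose, the force, the opening and the grip force at its end, in the units of the state.
- telemetry.observe(): the state, without advancing time (a new reading comes with each control period).
- eyes.read_camera(name): name is "scene" or "top"; returns the picture (384x512x3 uint8, red, green, blue); there is no depth.
- eyes.camera_model(name): a dict with "vertical_fov" (degrees; the focal length in pixels is half the picture's height over the tangent of half this angle, whatever the lens; pixels are square), "cx", "cy" (the principal point, pixels), "k1" (the pictures are not rectified: a ray, as slopes to the right and down, at radius r is drawn at 1 + k1 r^2 times it, then the intrinsics apply), "rvec" (rotation vector, rad) and "tvec" (3), from world to camera coordinates, as OpenCV has them. Camera axes: x right, y down, z forward; pixel columns grow to the right and rows downward; lengths in m; the calibration is good to about 2 mm. A picture is of the moment at which its call begins. camera_model takes no time and is no camera call.
- job.hand_in(): hands the job in; it is judged then, once.
The state is a dict: "time": time; "qpos": joint angles; "qvel": joint speeds; "joint_efforts": joint torques, N m; "tool_pos": TCP position; "tool_rot": TCP orientation; "contact_force": force on the tool from outside, world axes, zero at the start; "torque": the same for the moment, N m; "opening": finger opening in m; "grip_force": force on a finger pad.
Only numpy, scipy, OpenCV 4.12 (cv2) and the standard library are available. Lean on these libraries where they do the work, as an engineer would, in place of code of your own. Each camera call takes 0.05 s, during which the arm holds its last target. There are 200 camera calls.

## Working session

There is one attempt and no reset: what is moved stays moved. The work goes in short steps, Python scripts to look and compute and a tool call to move; the robot and the scene stay as the last step left them, time stands still between calls to the robot, and variables do not carry over. Pictures are saved under pics/ and viewed, at most 14 in all, crops included, and the job is handed in when it is done.

Besides the shell and the picture viewer there is one more tool, called after ">>>" as name(argument=value, ...), one argument or row to a line, values as JSON. apply_moves: Moves the arm, as the interface text tells. Its arguments: {"type":"object","properties":{"delta_pos":{"type":"array"},"dr":{"type":"array"},"jaw":{"type":"array"},"force":{"type":"number"}},"required":["delta_pos","dr","jaw"]}

```bash
ls; mkdir -p pics; python3 - <<'E'
from cell import telemetry, eyes, job
import cv2
for n in ("scene","top"):
    im=eyes.read_camera(n); cv2.imwrite(f"pics/{n}0.png",im[:,:,::-1]); print(n,eyes.camera_model(n))
    cv2.imwrite(f"pics/{n}0b.png",cv2.resize(im[:,:,::-1],(800,600),interpolation=cv2.INTER_CUBIC))
print(telemetry.observe())
E
```

```text
pics
scene {'vertical_fov': 55.67717576417719, 'cx': 259.9630170164419, 'cy': 191.8192272534495, 'k1': -0.10704405218961648, 'rvec': array([ 1.97698208,  1.00998875, -0.52166556]), 'tvec': array([-0.41333913, -0.14094336,  1.64018434])}
top {'vertical_fov': 51.45259108975913, 'cx': 256.3570594661408, 'cy': 196.3320910012295, 'k1': -0.13022831581846975, 'rvec': array([ 2.1858309 , -2.15786383,  0.07782262]), 'tvec': array([0.11521335, 0.53775431, 1.35332964])}
{'time': 0.1, 'qpos': array([-1.45699639e+00,  3.42676846e-01,  1.52490391e+00, -2.31802251e-05,
        1.27537752e+00, -1.46001541e-01]), 'qvel': array([-2.23588179e-03, -2.25205087e-03, -2.29840329e-03, -8.99024490e-04,
        8.02723395e-05,  5.75495008e-04]), 'joint_efforts': array([ 9.60224606e-04, -4.32003200e+01, -2.44694102e+01,  7.17705977e-02,
        5.26014436e-02, -4.18698096e-05]), 'tool_pos': array([ 0.13484034, -0.50702728,  0.22610824]), 'tool_rot': array([-3.14023834e+00, -1.76744108e-04,  2.59808120e-01]), 'contact_force': array([ 0.44477544, -0.48365214,  0.47299639]), 'torque': array([ 0.06352043,  0.01949799, -0.0165095 ]), 'grip_force': 0.0, 'opening': 0.09158849154490538}
```

View pics/top0b.png

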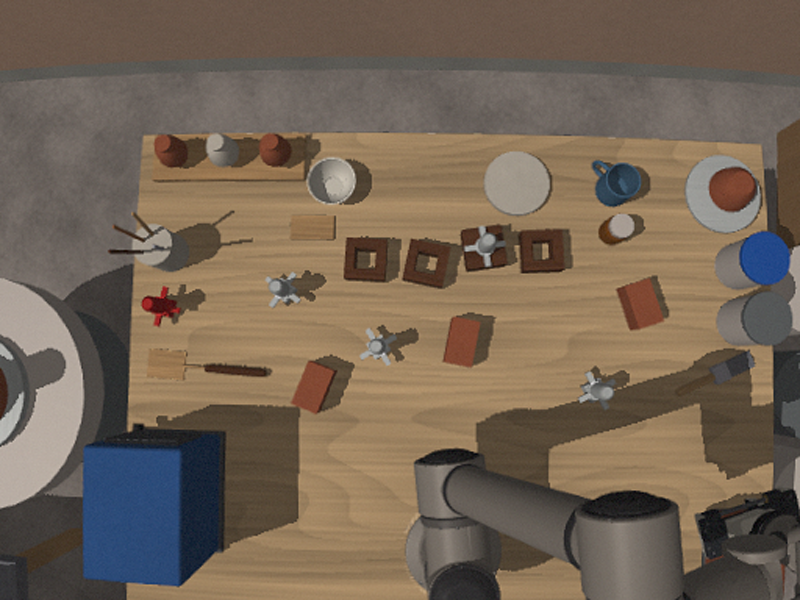

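View pics/scene0b.png

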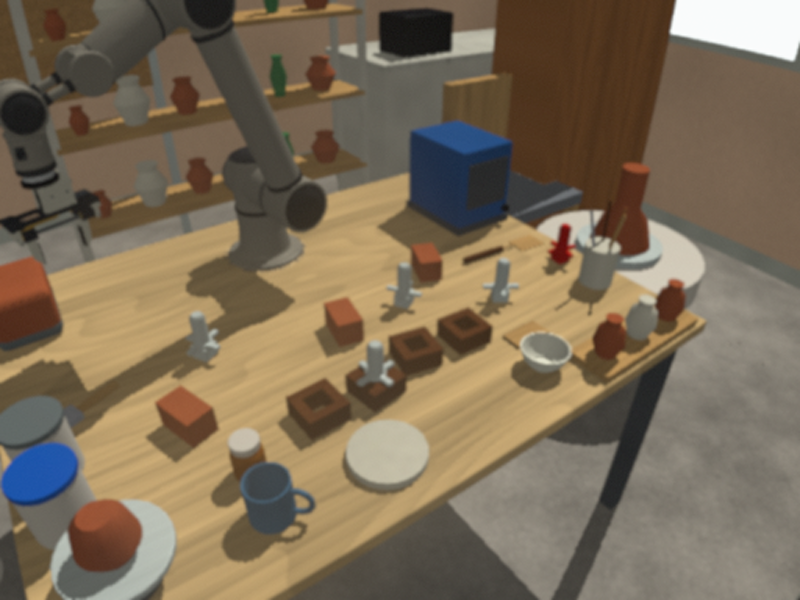

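The top view (800x600 upscaled pixels) shows these candidates:
- **Beakers:** (640,303), (463,341) and (315,385). The round terracotta pot on a plate (732,188) and the vases at (170,150) and (275,150) are decoys.
- **Loose posts:** (283,290), (378,345) and (598,388). The red post at (158,305) is a decoy.
- **Fixed post:** (486,243).
- **Sockets:** (367,258), (428,263) and (543,250).
- **Not to be moved:** the jar (620,228) and the rib (313,227).

In the scene view, the cups are at (187,415), (343,320) and (427,260), and the posts are at (201,335), (404,287) and (501,282).

Next I'll fit silhouettes in both cameras.

```bash
cat > vis.py <<'E'
import numpy as np, cv2
from scipy.optimize import minimize
from cell import telemetry, eyes, job
S=4
def grab(n,k=3): return np.mean([eyes.read_camera(n).astype(float) for _ in range(k)],0)
CM={n:eyes.camera_model(n) for n in("scene","top")}
def proj(n,P):
    m=CM[n]; R=cv2.Rodrigues(m["rvec"])[0]; c=np.asarray(P,float)@R.T+m["tvec"]
    s=c[:,:2]/c[:,2:]; s=s*(1+m["k1"]*(s**2).sum(1,keepdims=True))
    f=192/np.tan(np.radians(m["vertical_fov"])/2); return s*f+[m["cx"],m["cy"]]
def ray(n,uv,z):
    m=CM[n]; R=cv2.Rodrigues(m["rvec"])[0]; f=192/np.tan(np.radians(m["vertical_fov"])/2)
    K=np.array([[f,0,m["cx"]],[0,f,m["cy"]],[0,0,1]])
    s=cv2.undistortPoints(np.array([[uv]],float),K,np.array([m["k1"],0,0,0]))[0,0]
    d=R.T@[s[0],s[1],1]; o=-R.T@m["tvec"]; return o+d*(z-o[2])/d[2]
def box(lx,ly,z0,z1,cx=0):
    return np.array([[cx+a*lx/2,b*ly/2,z] for a in(-1,1) for b in(-1,1) for z in(z0,z1)])
def cyl(r,z0,z1,r1=None):
    t=np.linspace(0,2*np.pi,24,endpoint=False); c=np.c_[np.cos(t),np.sin(t)]
    return np.vstack([np.c_[c*r,t*0+z0],np.c_[c*(r1 or r),t*0+z1]])
def post(z0=0): 
    P=[box(.09,.012,.034,.042),box(.012,.09,.034,.042),cyl(.017,.042,.106),cyl(.017,.106,.114,.013)]
    if z0==0: P+=[box(.04,.04,0,.034)]
    return [p+[0,0,z0] for p in P]
CUP=[box(.1,.06,0,.06)]
def socket_parts(): return [box(.09,.09,0,.045)]
def place(parts,x,y,a):
    c,s=np.cos(a),np.sin(a); R=np.array([[c,-s,0],[s,c,0],[0,0,1]]); return [p@R.T+[x,y,0] for p in parts]
def sil(n,parts,win,hole=None):
    u0,v0,u1,v1=win; m=np.zeros(((v1-v0)*S,(u1-u0)*S),np.uint8)
    f=lambda q:np.round(((q-[u0,v0]+.5)*S-.5)*16).astype(np.int32)
    for p in parts: cv2.fillConvexPoly(m,cv2.convexHull(f(proj(n,p).astype(np.float32))),255,shift=4)
    if hole is not None:
        # visible through-hole: top outline only
        cv2.fillConvexPoly(m,f(proj(n,hole)),0,shift=4)
    return cv2.resize(m,(u1-u0,v1-v0),interpolation=cv2.INTER_AREA)/255.
def fit(masks,parts,x0,cams=("top","scene"),quarter=False,pad=7):
    win={}
    for n in cams:
        q=np.vstack([proj(n,p) for p in place(parts,*x0)]); a=np.floor(q.min(0)-pad).astype(int); b=np.ceil(q.max(0)+pad).astype(int)
        a=np.maximum(a,0); win[n]=(*a,min(b[0],512),min(b[1],384))
    def cost(x):
        t=0
        for n in cams:
            u0,v0,u1,v1=win[n]; m=masks[n][v0:v1,u0:u1]; r=sil(n,place(parts,*x),win[n]); t+=np.abs(m-r).sum()/r.sum()
        return t
    best=None
    for da in np.arange(-.6,.61,.2):
        s0=np.array(x0)+[0,0,da]
        r=minimize(cost,s0,method="Nelder-Mead",options=dict(initial_simplex=np.vstack([s0,s0+[.01,0,0],s0+[0,.01,0],s0+[0,0,.15]]),xatol=1e-4,fatol=1e-5))
        if best is None or r.fun<best.fun: best=r
    return best
def masks(ims):
    M={}
    for n,im in ims.items():
        r,g,b=[cv2.GaussianBlur(im[:,:,i],(0,0),.5) for i in range(3)]
        v=np.maximum(im.max(2),1); 
        M[n]=dict(r=im[:,:,0],sat=(im.max(2)-im.min(2))/v,rg=im[:,:,0]/np.maximum(im[:,:,1],1),gb=im[:,:,1]/np.maximum(im[:,:,2],1),v=v)
    return M
E
python3 - <<'E'
from vis import *
ims={n:grab(n) for n in("scene","top")}
np.savez("im0.npz",**ims)
k=1.5625
pts={"cup":[(640,303),(463,341),(315,385)],"post":[(283,290),(378,345),(598,388)],"blk":[(345,250),(410,262),(523,238),(560,250)],"stand":[(486,243)],"wood":[(420,310),(560,310),(590,420)],"shadow":[(405,335),(340,400),(580,265)]}
for g,l in pts.items():
    for p in l:
        u,v=p[0]/k,p[1]/k; c=ims["top"][int(v)-1:int(v)+2,int(u)-1:int(u)+2].mean((0,1))
        print(g,p,c.round(),ray("top",(u,v),.05 if g!="post" else .11).round(3))
im=ims["top"][:,:,::-1].astype(np.uint8)
cv2.imwrite("pics/topcrop.png",cv2.resize(im[130:270,165:440],None,fx=2.9,fy=2.9,interpolation=cv2.INTER_CUBIC))
E
```

```text
cup (640, 303) [128.  71.  51.] [ 0.549 -0.406  0.05 ]
cup (463, 341) [128.  71.  50.] [ 0.461 -0.014  0.05 ]
cup (315, 385) [130.  73.  51.] [0.362 0.304 0.05 ]
post (283, 290) [72. 73. 71.] [0.561 0.367 0.11 ]
post (378, 345) [162. 163. 159.] [0.449 0.166 0.11 ]
post (598, 388) [103. 102. 100.] [ 0.365 -0.291  0.11 ]
blk (345, 250) [141. 112.  82.] [0.657 0.245 0.05 ]
blk (410, 262) [80. 51. 36.] [0.632 0.102 0.05 ]
blk (523, 238) [66. 42. 28.] [ 0.689 -0.145  0.05 ]
blk (560, 250) [82. 52. 35.] [ 0.664 -0.227  0.05 ]
stand (486, 243) [154. 154. 151.] [ 0.677 -0.064  0.05 ]
wood (420, 310) [164. 136. 100.] [0.527 0.08  0.05 ]
wood (560, 310) [160. 132.  98.] [ 0.531 -0.226  0.05 ]
wood (590, 420) [82. 68. 52.] [ 0.293 -0.291  0.05 ]
shadow (405, 335) [87. 72. 55.] [0.473 0.111 0.05 ]
shadow (340, 400) [111.  93.  69.] [0.331 0.249 0.05 ]
shadow (580, 265) [157. 131.  97.] [ 0.631 -0.272  0.05 ]
```

View pics/topcrop.png

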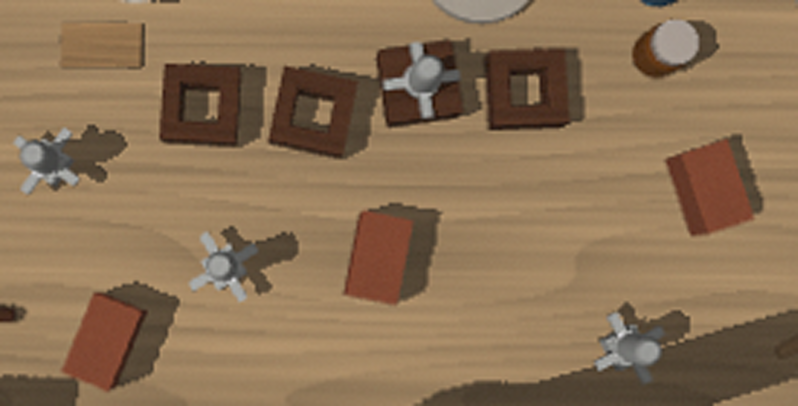

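The crop shows the three side-lying square beakers at about (380,255), (708,185) and (102,340). The silver posts are at (42,157), (222,265) and (635,347). The sockets are at (201,104), (315,112) and (527,88), and the fixed post is at (425,75). The selection matches the description.

```bash
cat > meas.py <<'E'
from vis import *
def soft(ims):
    C,G,B={}, {}, {}
    for n,im in ims.items():
        rg=im[:,:,0]/np.maximum(im[:,:,1],1); sat=(im.max(2)-im.min(2))/np.maximum(im.max(2),1)
        C[n]=np.clip((rg-1.23)/.5,0,1); G[n]=np.clip((.36-sat)/.30,0,1)
        b=np.clip((rg-1.23)/.28,0,1)
        hard=((b>.5)|(G[n]>.5)).astype(np.uint8)
        cs,h=cv2.findContours(hard,cv2.RETR_CCOMP,cv2.CHAIN_APPROX_NONE)
        f=np.maximum(b,G[n]*(G[n]>.5))
        for i,c in enumerate(cs):
            if h[0][i][3]>=0 and cv2.contourArea(c)<500: 
                t=np.zeros_like(hard); cv2.drawContours(t,[c],-1,1,-1); f=np.maximum(f,t)
        B[n]=f
    return C,G,B
E
python3 - <<'E'
from meas import *
ims=dict(np.load("im0.npz")); C,G,B=soft(ims)
stand=socket_parts()+post(.011)
jobs=[("cup1",C,CUP,(.549,-.406,.2)),("cup2",C,CUP,(.461,-.014,-.1)),("cup3",C,CUP,(.362,.304,-.4)),
("postL",G,post(),(.561,.367,.5)),("postM",G,post(),(.449,.166,.5)),("postR",G,post(),(.365,-.291,.3)),
("sockA",B,socket_parts(),(.657,.20,0)),("sockB",B,socket_parts(),(.645,.07,-.15)),("sockC",B,socket_parts(),(.67,-.19,0)),("stand",B,stand,(.677,-.064,.1))]
for nm,M,p,x0 in jobs:
    out=[]
    for cams in(("top","scene"),("top",),("scene",)):
        r=fit(M,p,x0,cams); out.append((r.x.round(4).tolist(),round(r.fun,3)))
    print(nm,*out)
E
```

```text
cup1 ([0.5488, -0.4106, 0.3015], np.float64(0.355)) ([0.5486, -0.4113, 0.3168], np.float64(0.041)) ([0.5454, -0.408, 0.2411], np.float64(0.282))
cup2 ([0.4613, -0.0105, -0.1915], np.float64(0.422)) ([0.4612, -0.0108, -0.1892], np.float64(0.034)) ([0.4586, -0.0056, -0.3056], np.float64(0.345))
cup3 ([0.3585, 0.3113, -0.414], np.float64(0.378)) ([0.3586, 0.3105, -0.3843], np.float64(0.05)) ([0.355, 0.3187, -0.4966], np.float64(0.261))
postL ([0.571, 0.3845, -0.6029], np.float64(0.269)) ([0.571, 0.3843, -0.6012], np.float64(0.055)) ([0.5698, 0.3891, -0.6476], np.float64(0.177))
postM ([0.4483, 0.1714, 0.5571], np.float64(0.389)) ([0.448, 0.1711, 0.5648], np.float64(0.058)) ([0.4477, 0.1782, 0.5962], np.float64(0.222))
postR ([0.3576, -0.3086, 0.4934], np.float64(0.35)) ([0.3575, -0.3091, 0.4924], np.float64(0.062)) ([0.3547, -0.3042, 0.5086], np.float64(0.208))
sockA ([0.6427, 0.2026, -0.0357], np.float64(0.621)) ([0.6421, 0.2025, -0.0328], np.float64(0.067)) ([0.6413, 0.2079, -0.186], np.float64(0.546))
sockB ([0.6354, 0.0671, -0.2002], np.float64(0.91)) ([0.6348, 0.0673, -0.1891], np.float64(0.054)) ([0.6372, 0.0481, 0.2592], np.float64(0.835))
sockC ([0.6667, -0.1899, 0.0584], np.float64(0.668)) ([0.6661, -0.1907, 0.0589], np.float64(0.064)) ([0.6641, -0.1849, -0.0665], np.float64(0.59))
stand ([0.6715, -0.0585, 0.1715], np.float64(1.191)) ([0.6717, -0.0602, 0.1723], np.float64(0.144)) ([0.6675, -0.0498, 0.3548], np.float64(1.024))
```

>>> apply_moves(
  delta_pos=[
    [0.556,0.495,0],
    [0.556,0.495,0],
    [0.556,0.495,0],
    [0.556,0.495,0],
    [0.556,0.495,0],
    [0.556,0.495,0],
    [0.556,0.495,0],
    [0.556,0.495,0],
  ],
  dr=[
    [0,0,0],
    [0,0,0],
    [0,0,0],
    [0,0,0],
    [0,0,0],
    [0,0,0],
    [0,0,0],
    [0,0,0],
  ],
  jaw=[1,1,1,1,1,1,1,1],
  force=30,
)

```text
time: 1.07
tool_pos: [0.3608, -0.3052, 0.227]
tool_rot: [-3.141, -0.002, 0.265]
contact_force: [0.2, 0.6, -0.3]
opening: 0.0919
grip_force: 0.0
```

>>> apply_moves(
  delta_pos=[
    [0,0,-0.1],
    [0,0,-0.2],
    [0,0,-0.3],
    [0,0,-0.38],
    [0,0,-0.38],
    [0,0,-0.38],
    [0,0,-0.38],
  ],
  dr=[
    [0,0,0],
    [0,0,0],
    [0,0,0],
    [0,0,0],
    [0,0,0],
    [0,0,0],
    [0,0,0],
  ],
  jaw=[1,1,1,1,1,1,1],
)

```text
time: 1.65
tool_pos: [0.3579, -0.3106, 0.0764]
tool_rot: [3.139, -0.001, 0.26]
contact_force: [0.1, -0.6, 0.5]
opening: 0.0917
grip_force: 0.0
```

>>> apply_moves(
  delta_pos=[
    [0,0,0],
    [0,0,0],
    [0,0,0],
    [0,0,0],
    [0,0,0],
    [0,0,0],
  ],
  dr=[
    [0,0,0],
    [0,0,0],
    [0,0,0],
    [0,0,0],
    [0,0,0],
    [0,0,0],
  ],
  jaw=[0,0,0,0,0,0],
)

```text
time: 2.15
tool_pos: [0.3574, -0.3095, 0.0751]
tool_rot: [3.141, -0.0, 0.26]
contact_force: [-0.4, -0.1, 0.8]
opening: 0.0563
grip_force: 0.0
```

>>> apply_moves(
  delta_pos=[
    [0,0,0],
    [0,0,0],
    [0,0,0],
    [0,0,0],
    [0,0,0],
    [0,0,0.05],
    [0,0,0.1],
    [0,0,0.1],
  ],
  dr=[
    [0,0,0],
    [0,0,0],
    [0,0,0],
    [0,0,0],
    [0,0,0],
    [0,0,0],
    [0,0,0],
    [0,0,0],
  ],
  jaw=[0,0,0,0,0,0,0,0],
)

```text
time: 2.82
tool_pos: [0.3584, -0.3107, 0.1172]
tool_rot: [3.137, -0.002, 0.26]
contact_force: [0.8, -0.8, -2.9]
opening: 0.0333
grip_force: 30.0
```

>>> apply_moves(
  delta_pos=[
    [0,0,0.1],
    [0.772,0.296,0.15],
    [0.772,0.296,0.15],
    [0.772,0.296,0.15],
    [0.772,0.296,0.15],
    [0.772,0.296,0.15],
    [0.772,0.296,0.15],
    [0.772,0.296,0.15],
  ],
  dr=[
    [0,0,0],
    [0,0,-0.868],
    [0,0,-0.868],
    [0,0,-0.868],
    [0,0,-0.868],
    [0,0,-0.868],
    [0,0,-0.868],
    [0,0,-0.868],
  ],
  jaw=[0,0,0,0,0,0,0,0],
  force=50,
)

```text
time: 3.48
tool_pos: [0.6201, -0.2078, 0.1697]
tool_rot: [-3.141, 0.002, -0.174]
contact_force: [1.0, -1.8, -2.8]
opening: 0.0331
grip_force: 50.0
```

>>> apply_moves(
  delta_pos=[
    [0,0,0],
    [0,0,0],
    [0,0,0],
    [0,0,0],
  ],
  dr=[
    [0,0,0],
    [0,0,0],
    [0,0,0],
    [0,0,0],
  ],
  jaw=[0,0,0,0],
)

```text
time: 3.82
tool_pos: [0.6177, -0.2095, 0.1705]
tool_rot: [-3.141, 0.002, -0.175]
contact_force: [-0.3, -0.6, -2.6]
opening: 0.033
grip_force: 50.0
```

>>> apply_moves(
  delta_pos=[
    [0.121,0.047,0],
    [0.121,0.047,-0.05],
    [0.121,0.047,-0.08],
    [0.121,0.047,-0.08],
    [0.121,0.047,-0.08],
    [0.121,0.047,-0.08],
  ],
  dr=[
    [0,0,0],
    [0,0,0],
    [0,0,0],
    [0,0,0],
    [0,0,0],
    [0,0,0],
  ],
  jaw=[0,0,0,0,0,0],
)

```text
time: 4.32
tool_pos: [0.6669, -0.1914, 0.1408]
tool_rot: [3.141, -0.001, -0.176]
contact_force: [0.1, -0.9, -2.9]
opening: 0.0328
grip_force: 50.0
```

```bash
python3 - <<'E'
from vis import *
t=telemetry.observe(); print(t["tool_pos"].round(4),t["tool_rot"].round(3),t["qpos"].round(3))
a=eyes.read_camera("top"); b=eyes.read_camera("scene")
A=cv2.resize(a[125:245,290:410,::-1],(400,400),interpolation=cv2.INTER_CUBIC)
B=cv2.resize(b[190:320,150:280,::-1],(400,400),interpolation=cv2.INTER_CUBIC)
cv2.imwrite("pics/ins1.png",np.hstack([A,B]))
E
```

```text
[ 0.6669 -0.1914  0.1408] [ 3.141e+00 -1.000e-03 -1.760e-01] [-0.39   0.723  1.111 -0.     1.307  1.357]
```

View pics/ins1.png

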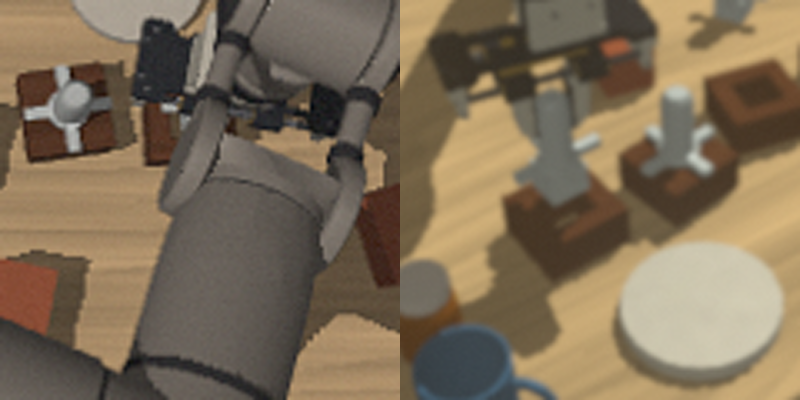

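In the right half, post R hangs upright just above socket C, around (565,175). In the left half, the arm hides it from the top camera. I'll lower it gently.

>>> apply_moves(
  delta_pos=[
    [0,0,-0.02],
    [0,0,-0.04],
    [0,0,-0.055],
    [0,0,-0.07],
    [0,0,-0.07],
    [0,0,-0.07],
  ],
  dr=[
    [0,0,0],
    [0,0,0],
    [0,0,0],
    [0,0,0],
    [0,0,0],
    [0,0,0],
  ],
  jaw=[0,0,0,0,0,0],
)

```text
time: 4.92
tool_pos: [0.667, -0.1902, 0.1108]
tool_rot: [-3.141, 0.001, -0.174]
contact_force: [-0.3, 0.1, -3.2]
opening: 0.0328
grip_force: 50.0
```

>>> apply_moves(
  delta_pos=[
    [0,0,-0.02],
    [0,0,-0.04],
    [0,0,-0.052],
    [0,0,-0.06],
    [0,0,-0.065],
    [0,0,-0.065],
    [0,0,-0.065],
  ],
  dr=[
    [0,0,0],
    [0,0,0],
    [0,0,0],
    [0,0,0],
    [0,0,0],
    [0,0,0],
    [0,0,0],
  ],
  jaw=[0,0,0,0,0,0,0],
)

```text
time: 5.5
tool_pos: [0.6676, -0.1904, 0.0858]
tool_rot: [3.141, -0.001, -0.174]
contact_force: [-0.2, 0.4, -2.1]
opening: 0.033
grip_force: 50.0
```

>>> apply_moves(
  delta_pos=[
    [0,0,-0.008],
    [0,0,-0.008],
    [0,0,0],
    [0,0,0],
    [0,0,0],
    [0,0,0],
    [0,0,0],
    [0,0,0],
  ],
  dr=[
    [0,0,0],
    [0,0,0],
    [0,0,0],
    [0,0,0],
    [0,0,0],
    [0,0,0],
    [0,0,0],
    [0,0,0],
  ],
  jaw=[0,0,0.7,0.7,0.7,0.7,0.7,0.7],
)

```text
time: 6.17
tool_pos: [0.6673, -0.1904, 0.0853]
tool_rot: [3.142, 0.0, -0.174]
contact_force: [-0.5, 1.3, 0.1]
opening: 0.0629
grip_force: 0.0
```

>>> apply_moves(
  delta_pos=[
    [0,0,0.1],
    [0,0,0.2],
    [0,0,0.3],
    [0,0,0.36],
    [-0.02,0.12,0.36],
    [-0.04,0.24,0.36],
    [-0.06,0.35,0.36],
    [-0.08,0.46,0.36],
  ],
  dr=[
    [0,0,0],
    [0,0,0],
    [0,0,0],
    [0,0,0],
    [0,0,0],
    [0,0,0],
    [0,0,0],
    [0,0,0],
  ],
  jaw=[0.9,0.9,1,1,1,1,1,1],
)

```text
time: 6.83
tool_pos: [0.6383, -0.0248, 0.2296]
tool_rot: [-3.142, -0.0, -0.175]
contact_force: [0.4, 0.5, -0.8]
opening: 0.092
grip_force: 0.0
```

```bash
cat > d.py <<'E'
import sys,numpy as np
from cell import telemetry
from scipy.spatial.transform import Rotation as R
# usage: d.py x y z [roll pitch yaw]
t=telemetry.observe(); a=list(map(float,sys.argv[1:]))
print(t["tool_pos"].round(4),t["tool_rot"].round(3),"q",t["qpos"].round(3),"F",t["contact_force"].round(1))
print("dpos",((np.array(a[:3])-t["tool_pos"])/.4).round(3))
if len(a)>3: print("dr",((R.from_euler("xyz",a[3:])*R.from_euler("xyz",t["tool_rot"]).inv()).as_rotvec()/.5).round(3))
E
python3 d.py .571 .3843 .235 3.1416 0 -.174
```

```text
[ 0.6383 -0.0248  0.2296] [-3.142 -0.    -0.175] q [-0.159  0.555  1.174  0.     1.413  1.587] F [ 0.4  0.5 -0.8]
dpos [-0.168  1.023  0.013]
dr [-0.     0.     0.002]
```

>>> apply_moves(
  delta_pos=[
    [-0.02,0.1,0],
    [-0.04,0.2,0],
    [-0.06,0.3,0],
    [-0.08,0.4,0],
    [-0.1,0.5,0],
    [-0.12,0.6,0],
    [-0.13,0.7,0],
    [-0.14,0.8,0],
  ],
  dr=[
    [0,0,0],
    [0,0,0],
    [0,0,0],
    [0,0,0],
    [0,0,0],
    [0,0,0],
    [0,0,0],
    [0,0,0],
  ],
  jaw=[1,1,1,1,1,1,1,1],
)

```text
time: 7.5
tool_pos: [0.5822, 0.2958, 0.2298]
tool_rot: [-3.142, -0.0, -0.174]
contact_force: [0.7, -0.5, -0.1]
opening: 0.0919
grip_force: 0.0
```

>>> apply_moves(
  delta_pos=[
    [-0.01,0.1,0],
    [-0.021,0.177,0],
    [-0.021,0.177,0],
    [-0.021,0.177,0],
    [-0.021,0.177,0],
  ],
  dr=[
    [0,0,0],
    [0,0,0],
    [0,0,0],
    [0,0,0],
    [0,0,0],
  ],
  jaw=[1,1,1,1,1],
)

```text
time: 7.92
tool_pos: [0.5745, 0.3642, 0.2293]
tool_rot: [3.141, 0.0, -0.174]
contact_force: [0.4, -0.0, -0.1]
opening: 0.0922
grip_force: 0.0
```

>>> apply_moves(
  delta_pos=[
    [-0.009,0.05,0],
    [-0.009,0.05,0],
    [-0.009,0.05,-0.1],
    [-0.009,0.05,-0.2],
    [-0.009,0.05,-0.3],
    [-0.009,0.05,-0.386],
    [-0.009,0.05,-0.386],
    [-0.009,0.05,-0.386],
  ],
  dr=[
    [0,0,0],
    [0,0,0],
    [0,0,0],
    [0,0,0],
    [0,0,0],
    [0,0,0],
    [0,0,0],
    [0,0,0],
  ],
  jaw=[1,1,1,1,1,1,1,1],
)

```text
time: 8.58
tool_pos: [0.5706, 0.3827, 0.0742]
tool_rot: [3.139, 0.003, -0.176]
contact_force: [0.0, 0.1, 1.7]
opening: 0.0917
grip_force: 0.0
```

>>> apply_moves(
  delta_pos=[
    [0,0,0],
    [0,0,0],
    [0,0,0],
    [0,0,0],
    [0,0,0],
    [0,0,0],
    [0,0,0],
    [0,0,0],
  ],
  dr=[
    [0,0,0],
    [0,0,0],
    [0,0,0],
    [0,0,0],
    [0,0,0],
    [0,0,0],
    [0,0,0],
    [0,0,0],
  ],
  jaw=[0,0,0,0,0,0,0,0],
)

```text
time: 9.25
tool_pos: [0.5709, 0.3847, 0.0754]
tool_rot: [3.142, -0.0, -0.174]
contact_force: [0.5, 0.2, -0.3]
opening: 0.0428
grip_force: 0.0
```

>>> apply_moves(
  delta_pos=[
    [0,0,0],
    [0,0,0],
    [0,0,0],
    [0,0,0],
    [0,0,0.1],
    [0,0,0.2],
    [0,0,0.2],
    [0,0,0.2],
  ],
  dr=[
    [0,0,0],
    [0,0,0],
    [0,0,0],
    [0,0,0],
    [0,0,0],
    [0,0,0],
    [0,0,0],
    [0,0,0],
  ],
  jaw=[0,0,0,0,0,0,0,0],
)

```text
time: 9.92
tool_pos: [0.572, 0.3853, 0.158]
tool_rot: [-3.138, -0.004, -0.174]
contact_force: [-1.2, 0.4, -4.1]
opening: 0.0328
grip_force: 50.0
```

```bash
python3 d.py .6421 .2025 .155 3.1416 0 .394
```

```text
[0.572  0.3853 0.158 ] [-3.138 -0.004 -0.174] q [ 0.482  0.699  1.109 -0.     1.328  2.227] F [-1.2  0.4 -4.1]
dpos [ 0.175 -0.457 -0.007]
dr [-0.007  0.008  1.136]
```

>>> apply_moves(
  delta_pos=[
    [0.04,-0.09,0],
    [0.07,-0.18,0],
    [0.1,-0.27,0],
    [0.14,-0.36,0],
    [0.178,-0.455,0],
    [0.178,-0.455,0],
    [0.178,-0.455,0],
    [0.178,-0.455,0],
  ],
  dr=[
    [0,0,0.2],
    [0,0,0.4],
    [0,0,0.6],
    [0,0,0.8],
    [0,0,1],
    [0,0,1],
    [0,0,1],
    [0,0,1],
  ],
  jaw=[0,0,0,0,0,0,0,0],
)

```text
time: 10.58
tool_pos: [0.6411, 0.2024, 0.1532]
tool_rot: [-3.141, 0.004, 0.324]
contact_force: [0.1, -0.1, -3.9]
opening: 0.033
grip_force: 50.0
```

```bash
python3 d.py .6421 .2025 .141 3.1416 0 .394
```

```text
[0.6411 0.2024 0.1532] [-3.141  0.004  0.324] q [1.920e-01 6.740e-01 1.169e+00 1.000e-03 1.302e+00 1.439e+00] F [ 0.1 -0.1 -3.9]
dpos [ 0.003  0.    -0.031]
dr [ 0.001 -0.008  0.14 ]
```

>>> apply_moves(
  delta_pos=[
    [0,0,0],
    [0,0,-0.03],
    [0,0,-0.05],
    [0,0,-0.07],
    [0,0,-0.09],
    [0,0,-0.11],
    [0,0,-0.11],
    [0,0,-0.11],
  ],
  dr=[
    [0,0,0.138],
    [0,0,0.138],
    [0,0,0.138],
    [0,0,0.138],
    [0,0,0.138],
    [0,0,0.138],
    [0,0,0.138],
    [0,0,0.138],
  ],
  jaw=[0,0,0,0,0,0,0,0],
)

```text
time: 11.25
tool_pos: [0.6417, 0.2027, 0.1105]
tool_rot: [-3.141, 0.001, 0.395]
contact_force: [0.2, -0.6, -3.1]
opening: 0.0327
grip_force: 50.0
```

>>> apply_moves(
  delta_pos=[
    [0,0,-0.02],
    [0,0,-0.04],
    [0,0,-0.052],
    [0,0,-0.06],
    [0,0,-0.065],
    [0,0,-0.065],
    [0,0,-0.068],
    [0,0,-0.068],
  ],
  dr=[
    [0,0,0],
    [0,0,0],
    [0,0,0],
    [0,0,0],
    [0,0,0],
    [0,0,0],
    [0,0,0],
    [0,0,0],
  ],
  jaw=[0,0,0,0,0,0,0,0],
)

```text
time: 11.92
tool_pos: [0.642, 0.2026, 0.0862]
tool_rot: [3.141, -0.001, 0.395]
contact_force: [-6.4, -1.1, 9.9]
opening: 0.0329
grip_force: 50.0
```

>>> apply_moves(
  delta_pos=[
    [0,0,0],
    [0,0,0],
    [0,0,0],
    [0,0,0],
    [0,0,0.1],
    [0,0,0.2],
    [0,0,0.3],
    [0,0,0.36],
  ],
  dr=[
    [0,0,0],
    [0,0,0],
    [0,0,0],
    [0,0,0],
    [0,0,0],
    [0,0,0],
    [0,0,0],
    [0,0,0],
  ],
  jaw=[0.9,0.9,0.9,0.9,0.9,1,1,1],
)

```text
time: 12.58
tool_pos: [0.6434, 0.2029, 0.233]
tool_rot: [3.14, -0.006, 0.395]
contact_force: [-0.4, -0.5, 0.6]
opening: 0.0814
grip_force: 0.0
```

>>> apply_moves(
  delta_pos=[
    [-0.1,-0.016,0],
    [-0.2,-0.032,0],
    [-0.3,-0.048,0],
    [-0.4,-0.064,0],
    [-0.485,-0.079,0],
    [-0.485,-0.079,0],
    [-0.485,-0.079,0],
    [-0.485,-0.079,0],
  ],
  dr=[
    [0,0,0],
    [0,0,0],
    [0,0,0],
    [0,0,0],
    [0,0,0],
    [0,0,0],
    [0,0,0],
    [0,0,0],
  ],
  jaw=[1,1,1,1,1,1,1,1],
)

```text
time: 13.25
tool_pos: [0.4493, 0.1712, 0.2287]
tool_rot: [3.141, -0.002, 0.395]
contact_force: [0.1, 0.9, -0.2]
opening: 0.0916
grip_force: 0.0
```

```bash
python3 d.py .448 .1711 .0755 3.1416 0 .395
```

```text
[0.4493 0.1712 0.2287] [ 3.141e+00 -2.000e-03  3.950e-01] q [ 0.205  0.258  1.639 -0.     1.243  1.381] F [ 0.1  0.9 -0.2]
dpos [-0.003 -0.    -0.383]
dr [-0.001  0.005  0.001]
```

>>> apply_moves(
  delta_pos=[
    [-0.002,0,-0.1],
    [-0.002,0,-0.2],
    [-0.002,0,-0.3],
    [-0.002,0,-0.382],
    [-0.002,0,-0.382],
    [-0.002,0,-0.382],
    [-0.002,0,-0.382],
    [-0.002,0,-0.382],
  ],
  dr=[
    [0,0,0],
    [0,0,0],
    [0,0,0],
    [0,0,0],
    [0,0,0],
    [0,0,0],
    [0,0,0],
    [0,0,0],
  ],
  jaw=[1,1,1,1,1,0.5,0,0],
)

```text
time: 13.92
tool_pos: [0.4495, 0.1714, 0.0774]
tool_rot: [3.141, -0.004, 0.395]
contact_force: [0.8, -0.3, -0.3]
opening: 0.0764
grip_force: 0.0
```

>>> apply_moves(
  delta_pos=[
    [0,0,0],
    [0,0,0],
    [0,0,0],
    [0,0,0],
    [0,0,0],
    [0,0,0],
    [0,0,0],
    [0,0,0],
  ],
  dr=[
    [0,0,0],
    [0,0,0],
    [0,0,0],
    [0,0,0],
    [0,0,0],
    [0,0,0],
    [0,0,0],
    [0,0,0],
  ],
  jaw=[0,0,0,0,0,0,0,0],
)

```text
time: 14.58
tool_pos: [0.4474, 0.1709, 0.0754]
tool_rot: [3.141, -0.0, 0.395]
contact_force: [-0.6, -1.3, 1.6]
opening: 0.033
grip_force: 50.0
```

>>> apply_moves(
  delta_pos=[
    [0,0,0],
    [0,0,0.1],
    [0,0,0.2],
    [0.1,-0.06,0.2],
    [0.2,-0.12,0.2],
    [0.3,-0.17,0.2],
    [0.3,-0.17,0.2],
    [0.3,-0.17,0.2],
  ],
  dr=[
    [0,0,0],
    [0,0,0],
    [0,0,0],
    [0,0,-0.2],
    [0,0,-0.4],
    [0,0,-0.6],
    [0,0,-0.8],
    [0,0,-0.8],
  ],
  jaw=[0,0,0,0,0,0,0,0],
)

```text
time: 15.25
tool_pos: [0.5697, 0.1008, 0.1541]
tool_rot: [3.141, -0.0, -0.013]
contact_force: [-0.8, -0.4, -3.9]
opening: 0.0329
grip_force: 50.0
```

```bash
python3 d.py .6348 .0673 .14 3.1416 0 -.359
```

```text
[0.5697 0.1008 0.1541] [ 3.141 -0.    -0.013] q [ 4.300e-02  5.030e-01  1.479e+00 -1.000e-03  1.160e+00  1.627e+00] F [-0.8 -0.4 -3.9]
dpos [ 0.163 -0.084 -0.035]
dr [ 0.001  0.    -0.692]
```

>>> apply_moves(
  delta_pos=[
    [0.08,-0.04,0],
    [0.163,-0.084,0],
    [0.163,-0.084,0],
    [0.163,-0.084,-0.035],
    [0.163,-0.084,-0.035],
    [0.163,-0.084,-0.035],
    [0.163,-0.084,-0.035],
    [0.163,-0.084,-0.035],
  ],
  dr=[
    [0,0,-0.2],
    [0,0,-0.4],
    [0,0,-0.6],
    [0,0,-0.692],
    [0,0,-0.692],
    [0,0,-0.692],
    [0,0,-0.692],
    [0,0,-0.692],
  ],
  jaw=[0,0,0,0,0,0,0,0],
)

```text
time: 15.92
tool_pos: [0.6323, 0.0699, 0.1419]
tool_rot: [-3.141, -0.0, -0.349]
contact_force: [-0.5, 0.3, -3.8]
opening: 0.033
grip_force: 50.0
```

```bash
python3 d.py .6348 .0673 .1105 3.1416 0 -.359
```

```text
[0.6323 0.0699 0.1419] [-3.141 -0.    -0.349] q [-0.01   0.615  1.313  0.     1.213  1.91 ] F [-0.5  0.3 -3.8]
dpos [ 0.006 -0.007 -0.079]
dr [ 0.     0.001 -0.02 ]
```

>>> apply_moves(
  delta_pos=[
    [0.006,-0.006,0],
    [0.006,-0.006,-0.02],
    [0.006,-0.006,-0.04],
    [0.006,-0.006,-0.055],
    [0.006,-0.006,-0.075],
    [0.006,-0.006,-0.075],
    [0.006,-0.006,-0.075],
  ],
  dr=[
    [0,0,-0.02],
    [0,0,-0.02],
    [0,0,-0.02],
    [0,0,-0.02],
    [0,0,-0.02],
    [0,0,-0.02],
    [0,0,-0.02],
  ],
  jaw=[0,0,0,0,0,0,0],
)

```text
time: 16.5
tool_pos: [0.6344, 0.0671, 0.1103]
tool_rot: [3.141, 0.002, -0.361]
contact_force: [-0.9, 1.3, -2.7]
opening: 0.033
grip_force: 50.0
```

>>> apply_moves(
  delta_pos=[
    [0,0,-0.02],
    [0,0,-0.04],
    [0,0,-0.052],
    [0,0,-0.06],
    [0,0,-0.065],
    [0,0,-0.065],
    [0,0,-0.068],
    [0,0,-0.068],
  ],
  dr=[
    [0,0,0],
    [0,0,0],
    [0,0,0],
    [0,0,0],
    [0,0,0],
    [0,0,0],
    [0,0,0],
    [0,0,0],
  ],
  jaw=[0,0,0,0,0,0,0,0],
)

```text
time: 17.17
tool_pos: [0.6351, 0.0668, 0.0864]
tool_rot: [-3.142, -0.001, -0.361]
contact_force: [-7.3, -1.7, 11.4]
opening: 0.0327
grip_force: 50.0
```

>>> apply_moves(
  delta_pos=[
    [0,0,0],
    [0,0,0],
    [0,0,0],
    [0,0,0],
    [0,0,0.1],
    [0,0,0.2],
    [0,0,0.3],
    [0,0,0.4],
  ],
  dr=[
    [0,0,0],
    [0,0,0],
    [0,0,0],
    [0,0,0],
    [0,0,0],
    [0,0,0],
    [0,0,0],
    [0,0,0],
  ],
  jaw=[0.9,0.9,0.9,0.9,0.9,1,1,1],
)

```text
time: 17.83
tool_pos: [0.6348, 0.067, 0.2458]
tool_rot: [3.141, -0.0, -0.361]
contact_force: [1.9, -1.1, 0.6]
opening: 0.0816
grip_force: 0.0
```

>>> apply_moves(
  delta_pos=[
    [-0.1,-0.02,0.05],
    [-0.2,-0.04,0.1],
    [-0.3,-0.06,0.1],
    [-0.4,-0.08,0.1],
    [-0.5,-0.1,0.1],
    [-0.5,-0.1,0.1],
    [-0.5,-0.1,0.1],
    [-0.5,-0.1,0.1],
  ],
  dr=[
    [0,0,0],
    [-0.05,-0.15,0],
    [-0.1,-0.3,0.1],
    [-0.17,-0.45,0.2],
    [-0.2,-0.6,0.3],
    [-0.25,-0.75,0.3],
    [-0.25,-0.8,0.3],
    [-0.25,-0.8,0.3],
  ],
  jaw=[1,1,1,1,1,1,1,1],
)

```text
time: 18.5
tool_pos: [0.4333, 0.0272, 0.2845]
tool_rot: [3.134, -0.421, -0.207]
contact_force: [0.8, 1.3, -0.1]
opening: 0.0917
grip_force: 0.0
```

```bash
cat > kin.py <<'E'
import numpy as np
from scipy.spatial.transform import Rotation as R
from scipy.optimize import least_squares
D=[([-1.45699639,.342676846,1.52490391,0,1.27537752,-.146001541],[.13484034,-.50702728,.22610824],[-3.14023834,-.0001767,.25980812]),
([-.39,.723,1.111,0,1.307,1.357],[.6669,-.1914,.1408],[3.141,-.001,-.176]),
([-.159,.555,1.174,0,1.413,1.587],[.6383,-.0248,.2296],[-3.142,0,-.175]),
([.482,.699,1.109,0,1.328,2.227],[.572,.3853,.158],[-3.138,-.004,-.174]),
([.205,.258,1.639,0,1.243,1.381],[.4493,.1712,.2287],[3.141,-.002,.395]),
([.043,.503,1.479,-.001,1.16,1.627],[.5697,.1008,.1541],[3.141,0,-.013]),
([-.01,.615,1.313,0,1.213,1.91],[.6323,.0699,.1419],[-3.141,0,-.349])]
def fk(q,p):
    a,b,c,r0,h,d,e=p
    R1=R.from_euler("z",q[0]); R2=R1*R.from_euler("y",q[1]); R3=R2*R.from_euler("y",q[2]); R5=R3*R.from_euler("z",q[3])*R.from_euler("y",q[4])
    P=R1.apply([r0,0,h])+R2.apply([0,0,a])+R3.apply([c,0,b])+R5.apply([e,0,d])
    return P,R5*R.from_euler("z",q[5]+np.pi/2)
try: PAR=np.load("par.npy")
except Exception: PAR=None
LO=np.array([-2.53,-.77,.04,-1,.28,-3.11]); HI=np.array([2.53,2.02,2.7,4.14,2.66,3.11])
def ik(pos,rot,q0):
    T=R.from_euler("xyz",rot)
    def f(q): P,Q=fk(q,PAR); return np.r_[(P-pos)*10,(Q*T.inv()).as_rotvec()]
    s=least_squares(f,np.clip(q0,LO+1e-6,HI-1e-6),bounds=(LO,HI)); return s.x,np.abs(s.fun).max()
E
python3 - <<'E'
from kin import *
from cell import telemetry
t=telemetry.observe(); D.append((t["qpos"],t["tool_pos"],t["tool_rot"])); print([np.round(x,4).tolist() for x in D[-1]])
def f(p): return np.concatenate([(fk(q,p)[0]-np.array(x)) for q,x,_ in D]+[[p[6]*1e-3]])
s=least_squares(f,[.45,.4,0,0,.3,.2,0]); print(s.x.round(4),np.abs(s.fun).max())
for q,x,r in D: print((fk(q,s.x)[1]*R.from_euler("xyz",r).inv()).magnitude().round(3),end=" ")
np.save("par.npy",s.x)
E
```

```text
[[-0.0661, -0.0966, 1.954, -0.0851, 0.8696, 1.7548], [0.4333, 0.0272, 0.2845], [3.1341, -0.4211, -0.2073]]
[ 0.456   0.3727  0.079  -0.0154  0.1967  0.2209 -0.0582] 0.07636417025769775Traceback (most recent call last):
  File "<stdin>", line 6, in <module>
AttributeError: 'float' object has no attribute 'round'
```

```bash
sed -i 's/a,b,c,r0,h,d,e=p/a,b,c,r0,h,d,e,l=p/; s/R1.apply(\[r0,0,h\])/R1.apply([r0,l,h])/' kin.py
python3 - <<'E'
from kin import *
D.append(([-.0661,-.0966,1.954,-.0851,.8696,1.7548],[.4333,.0272,.2845],[3.1341,-.4211,-.2073]))
def f(p): return np.concatenate([(fk(q,p)[0]-np.array(x)) for q,x,_ in D]+[[p[6]*1e-3,p[2]*1e-3,p[3]*1e-3]])
s=least_squares(f,[.45,.4,0,0,.3,.2,0,.076]); print(s.x.round(4),np.abs(s.fun).max())
for q,x,r in D: print(round(float((fk(q,s.x)[1]*R.from_euler("xyz",r).inv()).magnitude()),3),end=" ")
np.save("par.npy",s.x); import kin; kin.PAR=s.x
print()
q0=np.array(D[-1][0])
def scan(name,pos,ps):
  for be in (-.5,-.6,-.7,-.785,-.9,-1.05):
    q,e=min((ik(pos,[np.pi,be,p],g) for p in [ps] for g in (q0,q0+[0,.5,0,0,.3,0],q0+[0,.6,-.4,3.2,-.4,-2.6])),key=lambda s:s[1]); print(name,round(be,2),"err",round(e,4),q.round(2))
for nm,x,y,p in(("cup1",.5486,-.4113,.317),("cup2",.4612,-.0108,-.189),("cup3",.3586,.3105,-.384)):
  u=np.array([np.cos(p),np.sin(p)]); 
  for k in (.022,):
    g=np.array([x,y])-k*u
    for be in (-.5,-.7,-.785,-.9,-1.05):
      zt=np.array([*( -np.sin(be)*u),-np.cos(be)]); pos=np.array([*g,.032])+.019*zt
      q,e=min((ik(pos,[np.pi,be,p],gq+[p*0+np.arctan2(y,x),0,0,0,0,0]) for gq in (q0,q0+[0,.5,0,0,.3,0],q0+[0,.6,-.4,3.2,-.4,-2.6])),key=lambda s:s[1]); print(nm,be,"tcp",pos.round(4),"err",round(e,4),q.round(2))
for nm,x,y in(("A",.642,.2025),("B",.635,.067),("S",.6717,-.0602),("C",.667,-.1907)):
  for h in (.0,.085):
   for be in (.87,.785,.6,.45):
    best=None
    for p in np.arange(-.8,.81,.2):
      zt=np.array([-np.sin(be)*np.cos(p),-np.sin(be)*np.sin(p),-np.cos(be)]); pos=np.array([x,y,.125+h])+.019*zt
      for gq in (q0,np.array([np.arctan2(y,x)-.1,.8,1.1,0,2.2,1.57])):
        q,e=ik(pos,[np.pi,be,p],gq); 
        if best is None or e<best[1]: best=(p,e,q)
    print(nm,h,be,"yaw",round(best[0],2),"err",round(best[1],4),best[2].round(2))
E
```

```text
[ 5.057e-01  3.800e-01  4.570e-02 -3.000e-04  2.219e-01  3.173e-01
 -0.000e+00  7.640e-02] 0.00022525942557022338
0.0 0.001 0.001 0.001 0.001 0.001 0.001 0.0 
cup1 -0.5 tcp [ 0.5364 -0.4153  0.0153] err 0.0 [-0.99  0.77  1.54  0.69  0.82 -0.22]
cup1 -0.7 tcp [ 0.5393 -0.4143  0.0175] err 0.0 [-1.08  0.8   1.6   0.98  0.87 -0.53]
cup1 -0.785 tcp [ 0.5405 -0.414   0.0186] err 0.0 [-1.11  0.83  1.62  1.08  0.91 -0.65]
cup1 -0.9 tcp [ 0.5418 -0.4135  0.0202] err 0.0 [-1.15  0.86  1.64  1.2   0.99 -0.79]
cup1 -1.05 tcp [ 0.5434 -0.413   0.0225] err 0.0 [-1.19  0.93  1.65  1.32  1.1  -0.93]
cup2 -0.5 tcp [ 0.4485 -0.0084  0.0153] err 0.0238 [-0.19  0.48  2.41  3.13  0.28 -1.56]
cup2 -0.7 tcp [ 0.4516 -0.009   0.0175] err 0.0 [-0.19  0.6   2.54  3.14  0.69 -1.57]
cup2 -0.785 tcp [ 0.4528 -0.0092  0.0186] err 0.0 [-0.19  0.69  2.59  3.14  0.93 -1.57]
cup2 -0.9 tcp [ 0.4542 -0.0095  0.0202] err 0.0 [-0.19  0.85  2.66  3.14  1.28 -1.57]
cup2 -1.05 tcp [ 0.4558 -0.0098  0.0225] err 0.0239 [-0.14  1.07  2.7   3.21  1.65 -1.54]
cup3 -0.5 tcp [0.3466 0.3153 0.0153] err 0.1964 [ 0.76  0.53  2.01 -0
[... 1760 characters left out ...]
 [ 0.02  1.06  0.52 -0.61  2.09  0.62]
S 0.085 0.6 yaw 0.8 err 0.0 [-0.02  0.95  0.67 -0.46  1.93  0.68]
S 0.085 0.45 yaw 0.6 err 0.0 [-0.08  0.9   0.7  -0.29  1.89  0.85]
C 0.0 0.87 yaw 0.6 err 0.0 [-0.16  1.24  0.4  -0.66  2.11  0.64]
C 0.0 0.785 yaw 0.8 err 0.0 [-0.14  1.09  0.68 -0.64  1.84  0.6 ]
C 0.0 0.6 yaw -0.2 err 0.0 [-0.35  1.23  0.28 -0.11  2.23  1.38]
C 0.0 0.45 yaw 0.8 err 0.0 [-0.23  0.92  0.89 -0.38  1.57  0.59]
C 0.085 0.87 yaw 0.6 err 0.0 [-0.16  1.2   0.26 -0.74  2.24  0.5 ]
C 0.085 0.785 yaw 0.6 err 0.0 [-0.18  1.13  0.35 -0.64  2.17  0.57]
C 0.085 0.6 yaw 0.6 err 0.0 [-0.21  1.01  0.54 -0.47  1.99  0.65]
C 0.085 0.45 yaw 0.6 err 0.0 [-0.25  0.91  0.67 -0.35  1.85  0.68]
```

```bash
cat > scan.py <<'E'
from kin import *
def marg(q): return np.minimum(q-LO,HI-q).min()
def gpose(x,y,p,be,c=.028,z=.032,up=0):
    u=np.array([np.cos(p),np.sin(p)]); g=np.array([x,y])-(.05-c)*u
    zt=np.array([*(-np.sin(be)*u),-np.cos(be)]); return np.array([*g,z+up])+.019*zt
def ppose(x,y,p,be,c=.028,up=0):
    zt=np.array([-np.sin(be)*np.cos(p),-np.sin(be)*np.sin(p),-np.cos(be)]); return np.array([x,y,.153-c+up])+.019*zt
    # grip axis offset in cup (z=.032 vs .030) ignored
def sol(pos,be,p):
    best=(None,-9)
    a=np.arctan2(pos[1],pos[0])-.1
    for g in ([a,.6,1.7,0,.6,1.57-p+a],[a,1.1,.5,0,2.2,1.57-p+a]):
        q,e=ik(pos,[np.pi,be,p],np.array(g)); m=marg(q) if e<1e-3 else -e
        if m>best[1]: best=(q,m)
    return best
E
python3 - <<'E'
from scan import *
print("place: margins at up=0,.09")
for nm,x,y in(("A",.642,.2025),("B",.635,.067),("S",.6717,-.0602),("C",.667,-.1907)):
  for be in (.7,.8,.9,1.0):
    r=[(min(sol(ppose(x,y,p,be,up=h),be,p)[1] for h in(0,.09)),round(p,1)) for p in (-.8,-.4,0,.4,.8)]
    print(nm,be,[(round(m,2),p) for m,p in r])
print("grasp")
for be in(-.55,-.65,-.75,-.85):
  for y in(-.2,0.,.2,.3):
    row=[]
    for x in(.5,.53,.56):
      m,p=max((min(sol(gpose(x,y,p,be,up=h),be,p)[1] for h in(0,.06)),p) for p in(-.6,-.3,0,.3,.6,.9)); row.append((x,round(m,2),p))
    print(be,y,row)
E
```

```text
place: margins at up=0,.09
A 0.7 [(np.float64(0.68), -0.8), (np.float64(0.4), -0.4), (np.float64(0.06), 0), (np.float64(-0.02), 0.4), (np.float64(0.22), 0.8)]
A 0.8 [(np.float64(0.63), -0.8), (np.float64(0.28), -0.4), (np.float64(-0.05), 0), (np.float64(-0.08), 0.4), (np.float64(-0.01), 0.8)]
A 0.9 [(np.float64(0.57), -0.8), (np.float64(0.13), -0.4), (np.float64(-0.11), 0), (np.float64(-0.15), 0.4), (np.float64(-0.05), 0.8)]
A 1.0 [(np.float64(0.5), -0.8), (np.float64(-0.01), -0.4), (np.float64(-0.16), 0), (np.float64(-0.22), 0.4), (np.float64(-0.09), 0.8)]
B 0.7 [(np.float64(0.64), -0.8), (np.float64(0.43), -0.4), (np.float64(0.32), 0), (np.float64(0.39), 0.4), (np.float64(0.55), 0.8)]
B 0.8 [(np.float64(0.56), -0.8), (np.float64(0.3), -0.4), (np.float64(0.16), 0), (np.float64(0.25), 0.4), (np.float64(0.47), 0.8)]
B 0.9 [(np.float64(0.47), -0.8), (np.float64(0.17), -0.4), (np.float64(-0.01), 0), (np.float64(0.09), 0.4), (np.float64(0.39), 0.8)]
B 1.0 [(np.float64(0.39), -0.8), (np.float64(0.04), -0.4), (np.float64(-0.09), 0), (np.float64(-0.03), 0.4), (np.float64(0.29), 0.8)]
S 0.7 
[... 2025 characters left out ...]
loat64(0.52), 0.9), (0.53, np.float64(0.53), 0.9), (0.56, np.float64(0.53), 0.9)]
-0.75 0.2 [(0.5, np.float64(0.35), 0.9), (0.53, np.float64(0.35), 0.9), (0.56, np.float64(0.35), 0.9)]
-0.75 0.3 [(0.5, np.float64(0.23), 0.9), (0.53, np.float64(0.22), 0.9), (0.56, np.float64(0.23), 0.9)]
-0.85 -0.2 [(0.5, np.float64(0.84), 0.9), (0.53, np.float64(0.84), 0.9), (0.56, np.float64(0.84), 0.9)]
-0.85 0.0 [(0.5, np.float64(0.55), 0.9), (0.53, np.float64(0.61), 0.9), (0.56, np.float64(0.62), 0.9)]
-0.85 0.2 [(0.5, np.float64(0.41), 0.9), (0.53, np.float64(0.45), 0.9), (0.56, np.float64(0.44), 0.9)]
-0.85 0.3 [(0.5, np.float64(0.35), 0.9), (0.53, np.float64(0.34), 0.9), (0.56, np.float64(0.33), 0.9)]
```

```bash
cat > go.py <<'E'
# go.py TCP x y z pitch yaw : shares to move there (tool roll pi), with IK margin
import sys
from scan import *
from cell import telemetry
def show(pos,be,p):
    t=telemetry.observe(); T=R.from_euler("xyz",t["tool_rot"])
    q,e=ik(pos,[np.pi,be,p],t["qpos"])
    print("at",t["tool_pos"].round(4),t["tool_rot"].round(3),"q",t["qpos"].round(2))
    print("to",np.round(pos,4),"dpos",((np.array(pos)-t["tool_pos"])/.4).round(3),"dr",((R.from_euler("xyz",[np.pi,be,p])*T.inv()).as_rotvec()/.5).round(3),"q",q.round(2),"e",round(e,4),"m",round(marg(q),2))
if __name__=="__main__":
    a=list(map(float,sys.argv[1:])); show(a[:3],a[3],a[4])
E
cat > cups.py <<'E'
from meas import *
import sys
def cups(guesses,k=3):
    ims={"top":grab("top",k)}; C,_,_=soft(ims)
    return [ (fit(C,CUP,g,("top",))) for g in guesses]
G=[(.5486,-.4113,.317),(.4612,-.0108,-.189),(.3586,.3105,-.384)]
E
python3 - <<'E'
from cups import *
for r in cups(G): print(r.x.round(4),round(r.fun,3))
from go import *
x,y,p=.5486,-.4113,.317
show(gpose(x,y,p,-.75,z=.03,up=.09),-.75,p); show(gpose(x,y,p,-.75,z=.03),-.75,p)
E
```

```text
[ 0.5486 -0.4113  0.3174] 0.039
[ 0.4611 -0.0107 -0.1898] 0.125
[ 0.3586  0.3105 -0.3845] 0.051
at [0.4358 0.0269 0.2846] [ 3.134 -0.419 -0.208] q [-0.07 -0.09  1.95 -0.09  0.87  1.76]
to [ 0.54   -0.4141  0.1061] dpos [ 0.261 -1.103 -0.446] dr [ 0.05  -0.668  1.048] q [-1.09  0.68  1.58  0.94  0.99 -0.42] e 0.0 m 0.71
at [0.4358 0.0269 0.2846] [ 3.134 -0.419 -0.208] q [-0.07 -0.09  1.95 -0.09  0.87  1.76]
to [ 0.54   -0.4141  0.0161] dpos [ 0.261 -1.103 -0.671] dr [ 0.05  -0.668  1.048] q [-1.09  0.82  1.62  1.04  0.89 -0.61] e 0.0 m 0.61
```

>>> apply_moves(
  delta_pos=[
    [0.03,-0.1,0],
    [0.06,-0.2,0],
    [0.08,-0.3,-0.02],
    [0.1,-0.4,-0.05],
    [0.13,-0.5,-0.08],
    [0.16,-0.6,-0.1],
    [0.18,-0.7,-0.14],
    [0.2,-0.8,-0.18],
  ],
  dr=[
    [0,-0.1,0.12],
    [0.01,-0.2,0.25],
    [0.02,-0.3,0.38],
    [0.03,-0.4,0.5],
    [0.04,-0.5,0.62],
    [0.05,-0.6,0.75],
    [0.05,-0.66,0.88],
    [0.05,-0.66,1],
  ],
  jaw=[1,1,1,1,1,1,1,1],
)

```text
time: 19.32
tool_pos: [0.4721, -0.1079, 0.256]
tool_rot: [-3.09, -0.642, 0.116]
contact_force: [0.9, -0.3, -0.8]
opening: 0.0921
grip_force: 0.0
```

>>> apply_moves(
  delta_pos=[
    [0,0,0],
    [0,0,0],
    [0,0,0],
  ],
  dr=[
    [0,0,0],
    [0,0,0],
    [0,0,0],
  ],
  jaw=[1,1,1],
)

```text
time: 19.57
tool_pos: [0.4714, -0.1067, 0.2557]
tool_rot: [-3.088, -0.638, 0.11]
contact_force: [0.8, 0.4, 1.3]
opening: 0.0919
grip_force: 0.0
```

```bash
python3 go.py .540 -.4141 .1061 -.75 .317
```

```text
at [ 0.4714 -0.1067  0.2557] [-3.088 -0.638  0.11 ] q [-0.71 -0.01  2.06  0.72  0.8   0.29]
to [ 0.54   -0.4141  0.1061] dpos [ 0.172 -0.768 -0.374] dr [-0.034 -0.237  0.344] q [-1.09  0.68  1.58  0.94  0.99 -0.42] e 0.0 m 0.71
```

>>> apply_moves(
  delta_pos=[
    [0.02,-0.1,0],
    [0.05,-0.2,-0.05],
    [0.07,-0.3,-0.1],
    [0.1,-0.4,-0.15],
    [0.12,-0.5,-0.2],
    [0.14,-0.6,-0.25],
    [0.16,-0.7,-0.32],
    [0.172,-0.768,-0.374],
  ],
  dr=[
    [-0.005,-0.03,0.04],
    [-0.01,-0.06,0.08],
    [-0.015,-0.1,0.13],
    [-0.02,-0.13,0.18],
    [-0.025,-0.16,0.23],
    [-0.03,-0.19,0.28],
    [-0.034,-0.22,0.32],
    [-0.034,-0.237,0.344],
  ],
  jaw=[1,1,1,1,1,1,1,1],
)

```text
time: 20.23
tool_pos: [0.5381, -0.3975, 0.1182]
tool_rot: [3.138, -0.752, 0.323]
contact_force: [0.5, 0.5, 0.9]
opening: 0.0919
grip_force: 0.0
```

>>> apply_moves(
  delta_pos=[
    [0,0,0],
    [0,0,0],
    [0,0,0],
  ],
  dr=[
    [0,0,0],
    [0,0,0],
    [0,0,0],
  ],
  jaw=[1,1,1],
)

```text
time: 20.48
tool_pos: [0.5374, -0.395, 0.119]
tool_rot: [3.141, -0.751, 0.32]
contact_force: [-0.4, 1.1, 0.8]
opening: 0.0918
grip_force: 0.0
```

```bash
python3 go.py .540 -.4141 .0161 -.75 .317
```

```text
at [ 0.5374 -0.395   0.119 ] [ 3.141 -0.751  0.32 ] q [-1.08  0.64  1.62  0.94  0.98 -0.42]
to [ 0.54   -0.4141  0.0161] dpos [ 0.006 -0.048 -0.257] dr [ 0.001  0.003 -0.005] q [-1.09  0.82  1.62  1.04  0.89 -0.61] e 0.0 m 0.61
```

>>> apply_moves(
  delta_pos=[
    [0.006,-0.048,0],
    [0.006,-0.048,0],
    [0.006,-0.048,-0.07],
    [0.006,-0.048,-0.14],
    [0.006,-0.048,-0.2],
    [0.006,-0.048,-0.257],
    [0.006,-0.048,-0.257],
    [0.006,-0.048,-0.257],
  ],
  dr=[
    [0,0,0],
    [0,0,0],
    [0,0,0],
    [0,0,0],
    [0,0,0],
    [0,0,0],
    [0,0,0],
    [0,0,0],
  ],
  jaw=[1,1,1,1,1,1,1,1],
)

```text
time: 21.15
tool_pos: [0.5395, -0.4143, 0.0173]
tool_rot: [3.139, -0.752, 0.321]
contact_force: [-0.6, -0.6, 0.8]
opening: 0.0919
grip_force: 0.0
```

>>> apply_moves(
  delta_pos=[
    [0,0,0],
    [0,0,0],
    [0,0,0],
    [0,0,0],
    [0,0,0],
    [0,0,0],
    [0,0,0],
    [0,0,0],
  ],
  dr=[
    [0,0,0],
    [0,0,0],
    [0,0,0],
    [0,0,0],
    [0,0,0],
    [0,0,0],
    [0,0,0],
    [0,0,0],
  ],
  jaw=[0.4,0.4,0.4,0.4,0.4,0.4,0.4,0.4],
  force=25,
)

```text
time: 21.82
tool_pos: [0.5391, -0.4157, 0.0167]
tool_rot: [3.139, -0.752, 0.32]
contact_force: [-2.5, 1.4, 6.1]
opening: 0.0601
grip_force: 25.0
```

```bash
python3 go.py .540 -.4141 .2 -.75 .317
```

```text
at [ 0.5391 -0.4157  0.0167] [ 3.139 -0.752  0.32 ] q [-1.1   0.82  1.61  1.04  0.9  -0.61]
to [ 0.54   -0.4141  0.2   ] dpos [0.002 0.004 0.458] dr [ 0.003  0.006 -0.003] q [-1.09  0.56  1.5   0.85  1.12 -0.24] e 0.0 m 0.84
```

```bash
cat > plan.py <<'E'
from go import *
import json
# tool-frame vector to the mouth from cup pose at grasp
def mouthvec(cup,tp,tr,zc=.03):
    x,y,p=cup; m=np.array([x+.05*np.cos(p),y+.05*np.sin(p),zc]); v=R.from_euler("xyz",tr).inv().apply(m-tp); v[1]=0; return v
def place_tcp(v,seat,be,p,up=0): return np.array([*seat,.053+up])-R.from_euler("xyz",[np.pi,be,p]).apply(v)
def path(wps,q):
    prev=None
    for pos,be,p in wps:
        q,e=ik(pos,[np.pi,be,p],q); print(np.round(pos,4),round(be,3),round(p,2),"q",q.round(2),"e",round(e,4),"m",round(marg(q),2))
E
python3 - <<'E'
from plan import *
t=telemetry.observe(); v=mouthvec((.5486,-.4113,.3174),t["tool_pos"],t["tool_rot"]); print("v",v.round(4)); np.save("v.npy",v)
bf=t["tool_rot"][1]+np.pi/2; 
P0=t["tool_pos"]+[0,0,.2]
for yf in(.6,.8,1.0):
  S=(.6668,-.1905); hi=place_tcp(v,S,bf,yf,.1); lo=place_tcp(v,S,bf,yf,0)
  W=[(P0,t["tool_rot"][1],.32)]
  for f in(.33,.67,1): W.append((P0+(np.array([*hi[:2],max(hi[2],.24)])-P0)*f,t["tool_rot"][1]+f*np.pi/2,.32+f*(yf-.32)))
  W+=[(hi,bf,yf),(lo,bf,yf)]
  print(yf); path(W,t["qpos"])
E
```

```text
v [0.0532 0.     0.0316]
0.6
[ 0.5391 -0.4157  0.2167] -0.752 0.32 q [-1.1   0.54  1.48  0.83  1.15 -0.22] e 0.0 m 0.87
[ 0.5776 -0.3439  0.2244] -0.234 0.41 q [-0.75  0.55  1.22  0.22  1.28  0.35] e 0.0 m 1.0
[ 0.6173 -0.2699  0.2323] 0.3 0.51 q [-0.41  0.77  0.82 -0.24  1.74  0.63] e 0.0 m 0.76
[ 0.6558 -0.198   0.24  ] 0.818 0.6 q [-0.17  1.17  0.18 -0.74  2.29  0.44] e 0.0 m 0.14
[ 0.6558 -0.198   0.2134] 0.818 0.6 q [-0.17  1.16  0.27 -0.7   2.23  0.51] e 0.0 m 0.23
[ 0.6558 -0.198   0.1134] 0.818 0.6 q [-0.17  1.2   0.45 -0.61  2.06  0.67] e 0.0 m 0.39
0.8
[ 0.5391 -0.4157  0.2167] -0.752 0.32 q [-1.1   0.54  1.48  0.83  1.15 -0.22] e 0.0 m 0.87
[ 0.5782 -0.3445  0.2244] -0.234 0.48 q [-0.76  0.56  1.2   0.23  1.31  0.28] e 0.0 m 1.03
[ 0.6185 -0.2712  0.2323] 0.3 0.64 q [-0.41  0.75  0.85 -0.26  1.69  0.51] e 0.0 m 0.74
[ 0.6575 -0.2     0.24  ] 0.818 0.8 q [-0.13  1.03  0.48 -0.73  2.06  0.43] e 0.0 m 0.27
[ 0.6575 -0.2     0.2134] 0.818 0.8 q [-0.13  1.04  0.53 -0.71  2.02  0.47] e 0.0 m 0.29
[ 0.6575 -0.2     0.1134] 0.818 0.8 q [-0.13  1.11  0.66 -0.66  1.87  0.6 ] e 0.0 m 0.34
1.0
[ 0.5391 -0.4157  0.2167] -0.752 0.32 q [-1.1   0.54  1.48  0.83  1.15 -0.22] e 0.0 m 0.87
[ 0.5789 -0.3451  0.2244] -0.234 0.54 q [-0.76  0.57  1.18  0.23  1.33  0.22] e 0.0 m 1.05
[ 0.6198 -0.2723  0.2323] 0.3 0.78 q [-0.4   0.73  0.89 -0.28  1.64  0.39] e 0.0 m 0.72
[ 0.6596 -0.2017  0.24  ] 0.818 1.0 q [-0.11  0.93  0.7  -0.75  1.86  0.37] e 0.0 m 0.25
[ 0.6596 -0.2017  0.2134] 0.818 1.0 q [-0.11  0.94  0.74 -0.74  1.82  0.41] e 0.0 m 0.26
[ 0.6596 -0.2017  0.1134] 0.818 1.0 q [-0.11  1.02  0.85 -0.72  1.68  0.54] e 0.0 m 0.28
```

>>> apply_moves(
  delta_pos=[
    [0,0,0.08],
    [0,0,0.16],
    [0,0,0.24],
    [0,0,0.32],
    [0,0,0.4],
    [0,0,0.5],
    [0,0,0.5],
    [0,0,0.5],
  ],
  dr=[
    [0,0,0],
    [0,0,0],
    [0,0,0],
    [0,0,0],
    [0,0,0],
    [0,0,0],
    [0,0,0],
    [0,0,0],
  ],
  jaw=[0.4,0.4,0.4,0.4,0.4,0.4,0.4,0.4],
)

```text
time: 22.48
tool_pos: [0.5393, -0.4166, 0.2182]
tool_rot: [3.132, -0.751, 0.325]
contact_force: [-0.2, -0.9, -2.5]
opening: 0.0594
grip_force: 24.9
```

```bash
cat > legs.py <<'E'
from plan import *
def legs(W):
    for a,b in zip(W[:-1],W[1:]):
        A=R.from_euler("xyz",[np.pi,a[1],a[2]]);B=R.from_euler("xyz",[np.pi,b[1],b[2]])
        print("dpos",((np.array(b[0])-np.array(a[0]))/.4).round(3),"dr",((B*A.inv()).as_rotvec()/.5).round(3))
E
python3 - <<'E'
from legs import *
W=[((.5393,-.4160,.2175),-.752,.32)]
E=np.array([.6575,-.2,.24]);S=np.array(W[0][0])
for f in(.25,.5,.75,1): W.append((S+f*(E-S),-.752+f*np.pi/2,.32+f*.48))
legs(W)
E
```

```text
dpos [0.074 0.135 0.014] dr [-0.291  0.73   0.237]
dpos [0.074 0.135 0.014] dr [-0.377  0.69   0.237]
dpos [0.074 0.135 0.014] dr [-0.457  0.64   0.237]
dpos [0.074 0.135 0.014] dr [-0.53   0.58   0.237]
```

>>> apply_moves(
  delta_pos=[
    [0.02,0.03,0.01],
    [0.04,0.06,0.02],
    [0.06,0.1,0.02],
    [0.074,0.135,0.02],
    [0.074,0.135,0.02],
    [0.074,0.135,0.02],
  ],
  dr=[
    [-0.06,0.15,0.05],
    [-0.12,0.3,0.1],
    [-0.18,0.45,0.15],
    [-0.24,0.6,0.2],
    [-0.291,0.73,0.237],
    [-0.291,0.73,0.237],
  ],
  jaw=[0.4,0.4,0.4,0.4,0.4,0.4],
)

```text
time: 22.98
tool_pos: [0.5703, -0.3596, 0.2228]
tool_rot: [3.14, -0.356, 0.445]
contact_force: [0.6, 0.2, -1.7]
opening: 0.0599
grip_force: 24.9
```

>>> apply_moves(
  delta_pos=[
    [0.02,0.03,0.01],
    [0.04,0.06,0.02],
    [0.06,0.1,0.02],
    [0.074,0.135,0.02],
    [0.074,0.135,0.02],
    [0.074,0.135,0.02],
  ],
  dr=[
    [-0.07,0.14,0.05],
    [-0.14,0.28,0.1],
    [-0.21,0.42,0.15],
    [-0.28,0.56,0.2],
    [-0.377,0.69,0.237],
    [-0.377,0.69,0.237],
  ],
  jaw=[0.4,0.4,0.4,0.4,0.4,0.4],
)

```text
time: 23.48
tool_pos: [0.5994, -0.3051, 0.2289]
tool_rot: [-3.14, 0.036, 0.566]
contact_force: [0.5, 0.8, -1.4]
opening: 0.0599
grip_force: 24.9
```

>>> apply_moves(
  delta_pos=[
    [0.02,0.03,0.01],
    [0.04,0.06,0.02],
    [0.06,0.1,0.02],
    [0.074,0.135,0.02],
    [0.074,0.135,0.02],
    [0.074,0.135,0.02],
  ],
  dr=[
    [-0.09,0.13,0.05],
    [-0.18,0.26,0.1],
    [-0.27,0.39,0.15],
    [-0.36,0.52,0.2],
    [-0.457,0.64,0.237],
    [-0.457,0.64,0.237],
  ],
  jaw=[0.4,0.4,0.4,0.4,0.4,0.4],
)

```text
time: 23.98
tool_pos: [0.6281, -0.2518, 0.2353]
tool_rot: [-3.135, 0.429, 0.689]
contact_force: [0.6, 0.4, -3.0]
opening: 0.0603
grip_force: 25.0
```

```bash
python3 go.py .6575 -.2 .24 .818 .8
```

```text
at [ 0.6281 -0.2518  0.2353] [-3.135  0.429  0.689] q [-0.33  0.81  0.76 -0.37  1.8   0.51]
to [ 0.6575 -0.2     0.24  ] dpos [0.073 0.129 0.012] dr [-0.535  0.566  0.227] q [-0.13  1.03  0.48 -0.73  2.06  0.43] e 0.0 m 0.27
```

>>> apply_moves(
  delta_pos=[
    [0.02,0.03,0.01],
    [0.04,0.06,0.02],
    [0.06,0.1,0.02],
    [0.073,0.13,0.02],
    [0.073,0.13,0.02],
    [0.073,0.13,0.02],
    [0.073,0.13,0.02],
  ],
  dr=[
    [-0.1,0.11,0.05],
    [-0.2,0.22,0.1],
    [-0.3,0.33,0.15],
    [-0.42,0.45,0.18],
    [-0.535,0.568,0.228],
    [-0.535,0.568,0.228],
    [-0.535,0.568,0.228],
  ],
  jaw=[0.4,0.4,0.4,0.4,0.4,0.4,0.4],
)

```text
time: 24.57
tool_pos: [0.6566, -0.2032, 0.2452]
tool_rot: [3.136, 0.814, 0.794]
contact_force: [-0.6, -0.7, -1.0]
opening: 0.0595
grip_force: 25.0
```

```bash
python3 - <<'E'
from go import *
import cv2
from cell import eyes
show([.6575,-.2,.2],.818,.8)
b=eyes.read_camera("scene"); cv2.imwrite("pics/p1.png",cv2.resize(b[120:320,120:330,::-1],(630,600),interpolation=cv2.INTER_CUBIC))
E
```

```text
at [ 0.6566 -0.2032  0.2452] [3.136 0.814 0.794] q [-0.14  1.03  0.48 -0.73  2.06  0.42]
to [ 0.6575 -0.2     0.2   ] dpos [ 0.002  0.008 -0.113] dr [0.    0.01  0.004] q [-0.13  1.05  0.56 -0.7   1.99  0.49] e 0.0 m 0.3
```

View pics/p1.png

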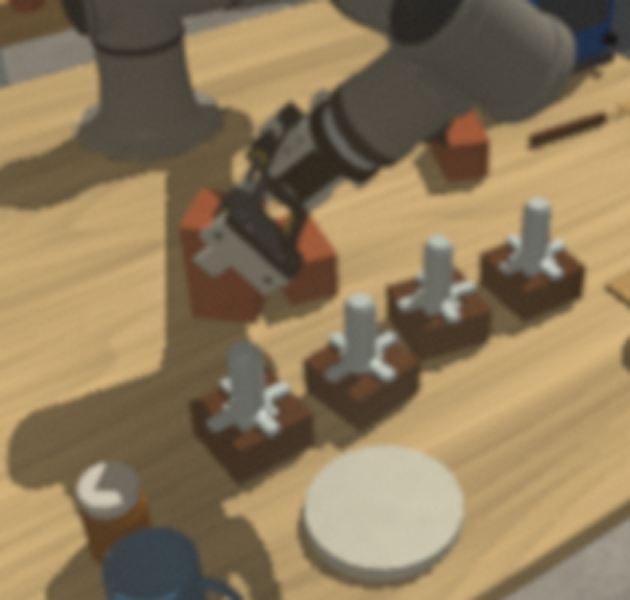

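The picture shows the beaker held mouth down at about (220,260), the target post C at (245,385), and all four posts standing home in their blocks. Next I lower it.

>>> apply_moves(
  delta_pos=[
    [0.002,0.006,0],
    [0.002,0.006,-0.04],
    [0.002,0.006,-0.1],
    [0.002,0.006,-0.1],
    [0.002,0.006,-0.1],
  ],
  dr=[
    [0,0.008,0.008],
    [0,0.008,0.008],
    [0,0.008,0.008],
    [0,0.008,0.008],
    [0,0.008,0.008],
  ],
  jaw=[0.4,0.4,0.4,0.4,0.4],
)

```text
time: 25.03
tool_pos: [0.657, -0.2006, 0.2082]
tool_rot: [3.136, 0.82, 0.797]
contact_force: [0.1, 0.4, -1.4]
opening: 0.0599
grip_force: 25.0
```

```bash
python3 go.py .6575 -.2 .1134 .818 .8
```

```text
at [ 0.657  -0.2006  0.2082] [3.136 0.82  0.797] q [-0.13  1.04  0.55 -0.71  2.    0.48]
to [ 0.6575 -0.2     0.1134] dpos [ 0.001  0.002 -0.237] dr [ 0.008  0.003 -0.002] q [-0.13  1.11  0.66 -0.66  1.87  0.6 ] e 0.0 m 0.34
```

>>> apply_moves(
  delta_pos=[
    [0.001,0.002,-0.04],
    [0.001,0.002,-0.08],
    [0.001,0.002,-0.12],
    [0.001,0.002,-0.16],
    [0.001,0.002,-0.2],
    [0.001,0.002,-0.225],
    [0.001,0.002,-0.225],
    [0.001,0.002,-0.225],
  ],
  dr=[
    [0,0,0],
    [0,0,0],
    [0,0,0],
    [0,0,0],
    [0,0,0],
    [0,0,0],
    [0,0,0],
    [0,0,0],
  ],
  jaw=[0.4,0.4,0.4,0.4,0.4,0.4,0.4,0.4],
)

```text
time: 25.7
tool_pos: [0.6582, -0.1984, 0.117]
tool_rot: [3.135, 0.821, 0.798]
contact_force: [0.6, 0.1, -1.5]
opening: 0.0599
grip_force: 25.0
```

>>> apply_moves(
  delta_pos=[
    [0,0,-0.006],
    [0,0,-0.012],
    [0,0,-0.015],
    [0,0,-0.015],
  ],
  dr=[
    [0,0,0],
    [0,0,0],
    [0,0,0],
    [0,0,0],
  ],
  jaw=[0.4,0.4,0.4,0.4],
)

```text
time: 26.03
tool_pos: [0.6587, -0.1985, 0.1144]
tool_rot: [3.129, 0.82, 0.793]
contact_force: [-0.4, 2.8, 6.6]
opening: 0.0595
grip_force: 25.0
```

>>> apply_moves(
  delta_pos=[
    [0,0,0],
    [0,0,0],
    [0,0,0],
    [0,0,0],
    [0,0,0],
    [0,0,0.06],
    [0,0,0.12],
    [0,0,0.18],
  ],
  dr=[
    [0,0,0],
    [0,0,0],
    [0,0,0],
    [0,0,0],
    [0,0,0],
    [0,0,0],
    [0,0,0],
    [0,0,0],
  ],
  jaw=[0.9,0.9,0.9,0.9,0.9,0.9,0.9,0.9],
)

```text
time: 26.7
tool_pos: [0.6579, -0.1986, 0.1843]
tool_rot: [3.135, 0.821, 0.798]
contact_force: [0.1, -0.8, 0.8]
opening: 0.0823
grip_force: 0.0
```

>>> apply_moves(
  delta_pos=[
    [0,0,0.08],
    [0,0,0.16],
    [-0.08,0.02,0.16],
    [-0.16,0.04,0.16],
    [-0.24,0.06,0.16],
    [-0.3,0.08,0.16],
    [-0.3,0.08,0.16],
    [-0.3,0.08,0.16],
  ],
  dr=[
    [0,0,0],
    [0,0,0],
    [0.12,-0.12,0],
    [0.24,-0.24,0],
    [0.36,-0.36,0],
    [0.48,-0.48,0],
    [0.6,-0.6,0],
    [0.7,-0.7,0],
  ],
  jaw=[0.9,0.9,0.9,0.9,0.9,0.9,0.9,0.9],
)

```text
time: 27.37
tool_pos: [0.5354, -0.1656, 0.2489]
tool_rot: [3.128, 0.322, 0.794]
contact_force: [0.4, -0.8, 1.0]
opening: 0.0823
grip_force: 0.0
```

```bash
python3 - <<'E'
from cups import *
from legs import *
for r in cups([(.4612,-.0108,-.189),(.3586,.3105,-.384)]): print(r.x.round(4),round(r.fun,3))
im=eyes.read_camera("scene"); cv2.imwrite("pics/p2.png",cv2.resize(im[120:320,120:330,::-1],(630,600),interpolation=cv2.INTER_CUBIC))
t=telemetry.observe(); print(t["tool_pos"].round(4),t["tool_rot"].round(3),t["qpos"].round(2))
# site options for cup regrasp
for be in(-.65,-.75):
  for (x,y) in((.48,-.1),(.5,-.15),(.5,-.22),(.5,-.3),(.54,-.3)):
    print(be,x,y,[(p,round(min(sol(gpose(x,y,p,be,z=.03,up=h),be,p)[1] for h in(0,.1)),2)) for p in(.3,.5,.7,.9)])
E
```

```text
[ 0.4612 -0.0107 -0.1892] 0.063
[ 0.3587  0.3104 -0.3837] 0.051
[ 0.5383 -0.1671  0.2485] [3.127 0.326 0.792] [-0.27  0.5   1.25 -0.29  1.53  0.54]
-0.65 0.48 -0.1 [(0.3, np.float64(0.28)), (0.5, np.float64(0.35)), (0.7, np.float64(0.44)), (0.9, np.float64(0.55))]
-0.65 0.5 -0.15 [(0.3, np.float64(0.29)), (0.5, np.float64(0.39)), (0.7, np.float64(0.5)), (0.9, np.float64(0.62))]
-0.65 0.5 -0.22 [(0.3, np.float64(0.35)), (0.5, np.float64(0.46)), (0.7, np.float64(0.59)), (0.9, np.float64(0.72))]
-0.65 0.5 -0.3 [(0.3, np.float64(0.43)), (0.5, np.float64(0.56)), (0.7, np.float64(0.7)), (0.9, np.float64(0.83))]
-0.65 0.54 -0.3 [(0.3, np.float64(0.42)), (0.5, np.float64(0.56)), (0.7, np.float64(0.7)), (0.9, np.float64(0.85))]
-0.75 0.48 -0.1 [(0.3, np.float64(0.32)), (0.5, np.float64(0.42)), (0.7, np.float64(0.52)), (0.9, np.float64(0.63))]
-0.75 0.5 -0.15 [(0.3, np.float64(0.4)), (0.5, np.float64(0.47)), (0.7, np.float64(0.57)), (0.9, np.float64(0.69))]
-0.75 0.5 -0.22 [(0.3, np.float64(0.44)), (0.5, np.float64(0.54)), (0.7, np.float64(0.66)), (0.9, np.float64(0.79))]
-0.75 0.5 -0.3 [(0.3, np.float64(0.5)), (0.5, np.float64(0.63)), (0.7, np.float64(0.76)), (0.9, np.float64(0.9))]
-0.75 0.54 -0.3 [(0.3, np.float64(0.48)), (0.5, np.float64(0.62)), (0.7, np.float64(0.76)), (0.9, np.float64(0.91))]
```

View pics/p2.png

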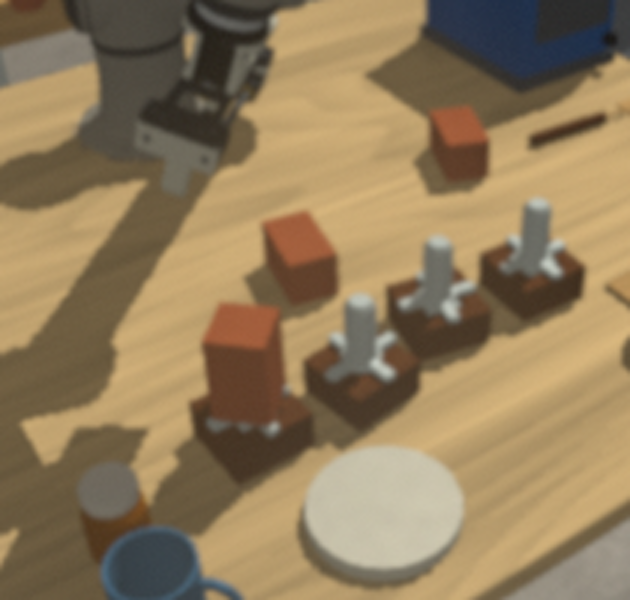

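Beaker 1 sits upside down and level on post C, at about (243,365). Beakers 2 and 3 lie untouched at (300,255) and (458,142). For those two I'll grip with the tool down, move and turn each to an easier spot, then pivot the tool in place.

```bash
python3 - <<'E'
from legs import *
t=telemetry.observe()
x,y,p=.4612,-.0107,-.189
g=gpose(x,y,p,0,z=.03); print(g)
W=[(t["tool_pos"],t["tool_rot"][1],t["tool_rot"][2]),((.48,-.08,.16),.1,.25),((g[0],g[1],.13),0,p),(g,0,p)]
legs(W); path(W,t["qpos"])
E
```

```text
[ 0.43959176 -0.00656671  0.011     ]
dpos [-0.146  0.218 -0.221] dr [ 0.228 -0.397 -1.08 ]
dpos [-0.101  0.184 -0.075] dr [ 0.006 -0.202 -0.877]
dpos [ 0.     0.    -0.298] dr [0. 0. 0.]
[ 0.5383 -0.1671  0.2485] 0.326 0.79 q [-0.28  0.51  1.24 -0.29  1.55  0.53] e 0.0 m 0.71
[ 0.48 -0.08  0.16] 0.1 0.25 q [-0.29  0.39  1.65 -0.06  1.18  1.05] e 0.0 m 0.9
[ 0.4396 -0.0066  0.13  ] 0 -0.19 q [-0.19  0.3   1.89 -0.    0.95  1.57] e 0.0 m 0.67
[ 0.4396 -0.0066  0.011 ] 0 -0.19 q [-0.19  0.51  2.   -0.    0.63  1.57] e 0.0 m 0.35
```

>>> apply_moves(
  delta_pos=[
    [-0.03,0.04,-0.04],
    [-0.06,0.08,-0.08],
    [-0.09,0.12,-0.12],
    [-0.12,0.16,-0.16],
    [-0.146,0.218,-0.2],
    [-0.146,0.218,-0.22],
    [-0.146,0.218,-0.22],
    [-0.146,0.218,-0.22],
  ],
  dr=[
    [0.04,-0.07,-0.18],
    [0.08,-0.14,-0.36],
    [0.12,-0.2,-0.54],
    [0.16,-0.27,-0.72],
    [0.2,-0.36,-0.9],
    [0.22,-0.39,-1],
    [0.22,-0.39,-1],
    [0.22,-0.39,-1],
  ],
  jaw=[1,1,1,1,1,1,1,1],
)

```text
time: 28.23
tool_pos: [0.4804, -0.0794, 0.1594]
tool_rot: [3.121, 0.106, 0.293]
contact_force: [0.4, -0.4, -0.2]
opening: 0.0916
grip_force: 0.0
```

```bash
python3 go.py .4396 -.0066 .12 0 -.189
```

```text
at [ 0.4804 -0.0794  0.1594] [3.121 0.106 0.293] q [-0.27  0.39  1.66 -0.08  1.17  1.04]
to [ 0.4396 -0.0066  0.12  ] dpos [-0.102  0.182 -0.098] dr [ 0.052 -0.212 -0.965] q [-0.19  0.32  1.9  -0.    0.92  1.57] e 0.0 m 0.64
```

>>> apply_moves(
  delta_pos=[
    [-0.03,0.05,-0.03],
    [-0.06,0.1,-0.06],
    [-0.1,0.16,-0.09],
    [-0.102,0.182,-0.098],
    [-0.102,0.182,-0.098],
    [-0.102,0.182,-0.098],
    [-0.102,0.182,-0.098],
    [-0.102,0.182,-0.098],
  ],
  dr=[
    [0.01,-0.05,-0.2],
    [0.02,-0.1,-0.4],
    [0.03,-0.15,-0.6],
    [0.04,-0.19,-0.8],
    [0.052,-0.212,-0.965],
    [0.052,-0.212,-0.965],
    [0.052,-0.212,-0.965],
    [0.052,-0.212,-0.965],
  ],
  jaw=[1,1,1,1,1,1,1,1],
)

```text
time: 28.9
tool_pos: [0.4402, -0.007, 0.1211]
tool_rot: [3.141, -0.003, -0.189]
contact_force: [-0.1, 0.6, 0.6]
opening: 0.0919
grip_force: 0.0
```

```bash
python3 go.py .4396 -.0066 .012 0 -.189
```

```text
at [ 0.4402 -0.007   0.1211] [ 3.141e+00 -3.000e-03 -1.890e-01] q [-0.19  0.31  1.9  -0.    0.92  1.57]
to [ 0.4396 -0.0066  0.012 ] dpos [-0.002  0.001 -0.273] dr [ 0.003  0.006 -0.001] q [-0.19  0.51  2.   -0.    0.63  1.57] e 0.0 m 0.35
```

>>> apply_moves(
  delta_pos=[
    [0,0,-0.08],
    [0,0,-0.16],
    [0,0,-0.24],
    [0,0,-0.272],
    [0,0,-0.272],
    [0,0,-0.272],
    [0,0,-0.272],
    [0,0,-0.272],
  ],
  dr=[
    [0,0,0],
    [0,0,0],
    [0,0,0],
    [0,0,0],
    [0,0,0],
    [0,0,0],
    [0,0,0],
    [0,0,0],
  ],
  jaw=[1,1,1,1,1,0.4,0.4,0.4],
  force=25,
)

```text
time: 29.57
tool_pos: [0.4403, -0.0069, 0.0132]
tool_rot: [-3.142, -0.005, -0.191]
contact_force: [0.7, 0.5, 0.1]
opening: 0.0763
grip_force: 0.0
```

>>> apply_moves(
  delta_pos=[
    [0,0,0],
    [0,0,0],
    [0,0,0],
    [0,0,0],
    [0,0,0.06],
    [0,0,0.12],
    [0,0,0.12],
    [0,0,0.12],
  ],
  dr=[
    [0,0,0],
    [0,0,0],
    [0,0,0],
    [0,0,0],
    [0,0,0],
    [0,0,0],
    [0,0,0],
    [0,0,0],
  ],
  jaw=[0.4,0.4,0.4,0.4,0.4,0.4,0.4,0.4],
)

```text
time: 30.23
tool_pos: [0.4397, -0.0067, 0.0608]
tool_rot: [-3.141, -0.005, -0.192]
contact_force: [-0.1, 0.0, -1.9]
opening: 0.0601
grip_force: 25.0
```

>>> apply_moves(
  delta_pos=[
    [0.01,-0.06,0],
    [0.02,-0.12,0],
    [0.03,-0.18,0],
    [0.05,-0.24,0],
    [0.06,-0.3,0],
    [0.06,-0.3,0],
    [0.06,-0.3,0],
    [0.06,-0.3,0],
  ],
  dr=[
    [0,0,0.18],
    [0,0,0.36],
    [0,0,0.54],
    [0,0,0.72],
    [0,0,0.9],
    [0,0,0.98],
    [0,0,0.98],
    [0,0,0.98],
  ],
  jaw=[0.4,0.4,0.4,0.4,0.4,0.4,0.4,0.4],
)

```text
time: 30.9
tool_pos: [0.462, -0.1262, 0.0588]
tool_rot: [-3.14, -0.001, 0.296]
contact_force: [-0.2, 1.2, -1.5]
opening: 0.0599
grip_force: 25.0
```

```bash
python3 go.py .48 -.21 .013 0 .6
```

```text
at [ 0.462  -0.1262  0.0588] [-3.14e+00 -1.00e-03  2.96e-01] q [-0.43  0.47  1.86  0.    0.81  0.84]
to [ 0.48  -0.21   0.013] dpos [ 0.045 -0.21  -0.114] dr [-0.004 -0.001  0.608] q [-0.56  0.61  1.77 -0.    0.76  0.41] e 0.0 m 0.48
```

>>> apply_moves(
  delta_pos=[
    [0.01,-0.06,0],
    [0.02,-0.12,0],
    [0.03,-0.18,0],
    [0.045,-0.21,0],
    [0.045,-0.21,-0.04],
    [0.045,-0.21,-0.08],
    [0.045,-0.21,-0.11],
    [0.045,-0.21,-0.113],
  ],
  dr=[
    [0,0,0.18],
    [0,0,0.36],
    [0,0,0.54],
    [0,0,0.608],
    [0,0,0.608],
    [0,0,0.608],
    [0,0,0.608],
    [0,0,0.608],
  ],
  jaw=[0.4,0.4,0.4,0.4,0.4,0.4,0.4,0.4],
)

```text
time: 31.57
tool_pos: [0.4801, -0.2093, 0.0129]
tool_rot: [-3.139, -0.001, 0.602]
contact_force: [0.5, -0.8, -1.0]
opening: 0.0599
grip_force: 25.0
```

>>> apply_moves(
  delta_pos=[
    [0,0,0],
    [0,0,0],
    [0,0,0],
    [0,0,0],
    [0,0,0],
  ],
  dr=[
    [0,0,0],
    [0,0,0],
    [0,0,0],
    [0,0,0],
    [0,0,0],
  ],
  jaw=[0.4,0.4,0.85,0.85,0.85],
)

```text
time: 31.98
tool_pos: [0.4814, -0.2107, 0.0154]
tool_rot: [3.141, -0.003, 0.602]
contact_force: [0.9, 0.1, -0.2]
opening: 0.0753
grip_force: 0.0
```

```bash
python3 - <<'E'
from legs import *
t=telemetry.observe(); tp=t["tool_pos"]; p=t["tool_rot"][2]
print(tp.round(4),p, t["contact_force"].round(1),t["opening"])
# pivot about the pad point; want pads at z .03
u=np.array([np.cos(p),np.sin(p),0]); g=np.array([tp[0],tp[1],.031])
W=[(tp,0,p)]
for be in(-.375,-.75):
    W.append((g+.019*(-np.sin(be)*u+[0,0,-np.cos(be)]),be,p))
legs(W); path(W,t["qpos"])
E
```

```text
[ 0.4814 -0.2107  0.0154] 0.6022661141673891 [ 0.9  0.1 -0.2] 0.07530426697968667
dpos [ 0.014  0.01  -0.005] dr [ 0.425 -0.618  0.   ]
dpos [0.012 0.008 0.009] dr [ 0.425 -0.618  0.   ]
[ 0.4814 -0.2107  0.0154] 0 0.6 q [-0.56  0.61  1.76 -0.    0.77  0.41] e 0.0 m 0.49
[ 0.4871 -0.2067  0.0133] -0.375 0.6 q [-0.77  0.59  1.91  0.63  0.66 -0.31] e 0.0 m 0.38
[ 0.4921 -0.2033  0.0171] -0.75 0.6 q [-0.97  0.69  2.    1.13  0.85 -0.96] e 0.0 m 0.57
```

>>> apply_moves(
  delta_pos=[
    [0.004,0.003,0],
    [0.007,0.005,0],
    [0.011,0.008,0],
    [0.014,0.01,0],
    [0.014,0.01,0],
    [0.014,0.01,0],
  ],
  dr=[
    [0.1,-0.15,0],
    [0.2,-0.3,0],
    [0.3,-0.45,0],
    [0.425,-0.618,0],
    [0.425,-0.618,0],
    [0.425,-0.618,0],
  ],
  jaw=[0.85,0.85,0.85,0.85,0.85,0.85],
)

```text
time: 32.48
tool_pos: [0.4859, -0.2076, 0.0148]
tool_rot: [-3.141, -0.378, 0.599]
contact_force: [0.1, 1.1, 0.2]
opening: 0.0782
grip_force: 0.0
```

```bash
python3 go.py .4921 -.2033 .0171 -.75 .602
```

```text
at [ 0.4859 -0.2076  0.0148] [-3.141 -0.378  0.599] q [-0.78  0.59  1.92  0.63  0.66 -0.31]
to [ 0.4921 -0.2033  0.0171] dpos [0.016 0.011 0.006] dr [ 0.419 -0.614  0.005] q [-0.97  0.69  2.    1.13  0.85 -0.96] e 0.0 m 0.57
```

>>> apply_moves(
  delta_pos=[
    [0.004,0.003,0.002],
    [0.007,0.005,0.004],
    [0.011,0.008,0.006],
    [0.016,0.011,0.006],
    [0.016,0.011,0.006],
    [0.016,0.011,0.006],
    [0.016,0.011,0.006],
  ],
  dr=[
    [0.1,-0.15,0],
    [0.2,-0.3,0],
    [0.3,-0.45,0],
    [0.42,-0.614,0.005],
    [0.42,-0.614,0.005],
    [0.42,-0.614,0.005],
    [0.42,-0.614,0.005],
  ],
  jaw=[0.85,0.85,0.85,0.85,0.85,0.85,0.85],
)

```text
time: 33.07
tool_pos: [0.4932, -0.2021, 0.0173]
tool_rot: [3.141, -0.747, 0.606]
contact_force: [-0.3, -0.0, 0.1]
opening: 0.0782
grip_force: 0.0
```

>>> apply_moves(
  delta_pos=[
    [0,0,0],
    [0,0,0],
    [0,0,0],
    [0,0,0],
    [0,0,0],
    [0,0,0],
    [0,0,0],
  ],
  dr=[
    [0,0,0],
    [0,0,0],
    [0,0,0],
    [0,0,0],
    [0,0,0],
    [0,0,0],
    [0,0,0],
  ],
  jaw=[0.4,0.4,0.4,0.4,0.4,0.4,0.4],
  force=25,
)

```text
time: 33.65
tool_pos: [0.4934, -0.2018, 0.0177]
tool_rot: [3.14, -0.751, 0.606]
contact_force: [3.0, 2.7, 5.1]
opening: 0.06
grip_force: 24.9
```

```bash
cat > after.py <<'E'
# after grasp: measure cup if visible, plan to seat; args: pad-c guess (dist from bottom), seat x y, final yaw
import sys
from legs import *
from cups import *
sx,sy,yf=map(float,sys.argv[1:4])
t=telemetry.observe(); tp=t["tool_pos"]; tr=t["tool_rot"]; p=tr[2]; be=tr[1]
print(tp.round(4),tr.round(3),t["opening"].round(4),t["grip_force"])
u=np.array([np.cos(p),np.sin(p),0]); pad=tp-.019*R.from_euler("xyz",tr).apply([0,0,1])
c=pad+.022*u; r=cups([(c[0],c[1],p)])[0]; print("pad",pad.round(4),"expected cup",c[:2].round(4),"seen",r.x.round(4),round(r.fun,3))
cup=(c[0],c[1],p)
v=mouthvec(cup,tp,tr); np.save("v.npy",v); print("v",v.round(4))
bf=be+np.pi/2; hi=place_tcp(v,(sx,sy),bf,yf,.13); lo=place_tcp(v,(sx,sy),bf,yf,0)
L=tp+[0,0,.2]; W=[(tp,be,p),(L,be,p)]
for f in(.25,.5,.75,1): W.append((L+f*(hi-L),be+f*np.pi/2,p+f*(yf-p)))
W.append((lo,bf,yf)); legs(W); path(W,t["qpos"])
E
python3 after.py .6717 -.0602 .8
```

```text
Traceback (most recent call last):
  File "after.py", line 7, in <module>
    print(tp.round(4),tr.round(3),t["opening"].round(4),t["grip_force"])
                                  ^^^^^^^^^^^^^^^^^^
AttributeError: 'float' object has no attribute 'round'
```

```bash
sed -i 's/t\["opening"\].round(4)/t["opening"]/' after.py; python3 after.py .6717 -.0602 .8
```

```text
[ 0.4934 -0.2018  0.0177] [ 3.14  -0.751  0.606] 0.060029740466521445 24.934108424931765
pad [ 0.4827 -0.2092  0.0316] expected cup [ 0.5008 -0.1966] seen [ 0.5037 -0.1947  0.6035] 0.162
v [0.0516 0.     0.0313]
dpos [0.  0.  0.5] dr [0. 0. 0.]
dpos [0.106 0.083 0.015] dr [-0.463  0.634  0.096]
dpos [0.106 0.083 0.015] dr [-0.493  0.611  0.096]
dpos [0.106 0.083 0.015] dr [-0.522  0.587  0.096]
dpos [0.106 0.083 0.015] dr [-0.55   0.561  0.096]
dpos [ 0.    -0.    -0.325] dr [0. 0. 0.]
[ 0.4934 -0.2018  0.0177] -0.751 0.61 q [-0.97  0.69  2.    1.13  0.85 -0.95] e 0.0 m 0.57
[ 0.4934 -0.2018  0.2177] -0.751 0.61 q [-0.97  0.32  1.85  0.84  1.15 -0.44] e 0.0 m 0.85
[ 0.5358 -0.1686  0.2238] -0.358 0.65 q [-0.64  0.33  1.61  0.38  1.13  0.13] e 0.0 m 0.85
[ 0.5783 -0.1354  0.2299] 0.035 0.7 q [-0.34  0.48  1.3  -0.03  1.38  0.53] e 0.0 m 0.97
[ 0.6207 -0.1022  0.236 ] 0.427 0.75 q [-0.12  0.73  0.91 -0.33  1.77  0.67] e 0.0 m 0.67
[ 0.6631 -0.069   0.242 ] 0.82 0.8 q [ 0.03  1.07  0.39 -0.69  2.21  0.53] e 0.0 m 0.31
[ 0.6631 -0.069   0.112 ] 0.82 0.8 q [ 0.03  1.14  0.59 -0.59  1.99  0.71] e 0.0 m 0.41
```

>>> apply_moves(
  delta_pos=[
    [0,0,0.08],
    [0,0,0.16],
    [0,0,0.24],
    [0,0,0.32],
    [0,0,0.4],
    [0,0,0.5],
    [0,0,0.5],
    [0,0,0.5],
  ],
  dr=[
    [0,0,0],
    [0,0,0],
    [0,0,0],
    [0,0,0],
    [0,0,0],
    [0,0,0],
    [0,0,0],
    [0,0,0],
  ],
  jaw=[0.4,0.4,0.4,0.4,0.4,0.4,0.4,0.4],
)

```text
time: 34.47
tool_pos: [0.4932, -0.2032, 0.2184]
tool_rot: [3.133, -0.748, 0.61]
contact_force: [0.5, 0.6, -3.1]
opening: 0.0601
grip_force: 24.9
```

>>> apply_moves(
  delta_pos=[
    [0.025,0.02,0.01],
    [0.05,0.04,0.015],
    [0.08,0.06,0.015],
    [0.106,0.083,0.015],
    [0.106,0.083,0.015],
    [0.106,0.083,0.015],
  ],
  dr=[
    [-0.1,0.13,0.02],
    [-0.2,0.26,0.04],
    [-0.3,0.4,0.06],
    [-0.4,0.52,0.08],
    [-0.463,0.634,0.096],
    [-0.463,0.634,0.096],
  ],
  jaw=[0.4,0.4,0.4,0.4,0.4,0.4],
)

```text
time: 34.97
tool_pos: [0.5364, -0.1674, 0.2218]
tool_rot: [3.141, -0.354, 0.658]
contact_force: [0.7, -0.1, -2.5]
opening: 0.06
grip_force: 24.9
```

>>> apply_moves(
  delta_pos=[
    [0.025,0.02,0.01],
    [0.05,0.04,0.015],
    [0.08,0.06,0.015],
    [0.106,0.083,0.015],
    [0.106,0.083,0.015],
    [0.106,0.083,0.015],
  ],
  dr=[
    [-0.1,0.13,0.02],
    [-0.2,0.26,0.04],
    [-0.3,0.38,0.06],
    [-0.4,0.5,0.08],
    [-0.493,0.611,0.096],
    [-0.493,0.611,0.096],
  ],
  jaw=[0.4,0.4,0.4,0.4,0.4,0.4],
)

```text
time: 35.47
tool_pos: [0.5781, -0.134, 0.226]
tool_rot: [-3.138, 0.038, 0.708]
contact_force: [-0.9, -0.5, -1.9]
opening: 0.0601
grip_force: 24.9
```

>>> apply_moves(
  delta_pos=[
    [0.025,0.02,0.01],
    [0.05,0.04,0.015],
    [0.08,0.06,0.015],
    [0.106,0.083,0.015],
    [0.106,0.083,0.015],
    [0.106,0.083,0.015],
  ],
  dr=[
    [-0.1,0.12,0.02],
    [-0.21,0.24,0.04],
    [-0.32,0.36,0.06],
    [-0.42,0.48,0.08],
    [-0.522,0.587,0.096],
    [-0.522,0.587,0.096],
  ],
  jaw=[0.4,0.4,0.4,0.4,0.4,0.4],
)

```text
time: 35.97
tool_pos: [0.6199, -0.1014, 0.2303]
tool_rot: [-3.134, 0.431, 0.76]
contact_force: [0.5, -0.2, -2.0]
opening: 0.0601
grip_force: 24.9
```

```bash
python3 go.py .6631 -.069 .242 .82 .8
```

```text
at [ 0.6199 -0.1014  0.2303] [-3.134  0.431  0.76 ] q [-0.12  0.74  0.92 -0.33  1.77  0.67]
to [ 0.6631 -0.069   0.242 ] dpos [0.108 0.081 0.029] dr [-0.556  0.544  0.089] q [ 0.03  1.07  0.39 -0.69  2.21  0.53] e 0.0 m 0.31
```

>>> apply_moves(
  delta_pos=[
    [0.025,0.02,0.01],
    [0.05,0.04,0.02],
    [0.08,0.06,0.029],
    [0.108,0.081,0.029],
    [0.108,0.081,0.029],
    [0.108,0.081,0.029],
    [0.108,0.081,0.029],
    [0.108,0.081,0.029],
  ],
  dr=[
    [-0.1,0.1,0.02],
    [-0.2,0.2,0.04],
    [-0.32,0.31,0.06],
    [-0.44,0.43,0.08],
    [-0.556,0.544,0.09],
    [-0.556,0.544,0.09],
    [-0.556,0.544,0.09],
    [-0.556,0.544,0.09],
  ],
  jaw=[0.4,0.4,0.4,0.4,0.4,0.4,0.4,0.4],
)

```text
time: 36.63
tool_pos: [0.6631, -0.0723, 0.247]
tool_rot: [3.13, 0.813, 0.79]
contact_force: [-0.6, -1.3, -0.5]
opening: 0.06
grip_force: 24.9
```

```bash
python3 go.py .6631 -.069 .112 .82 .8
```

```text
at [ 0.6631 -0.0723  0.247 ] [3.13  0.813 0.79 ] q [ 0.02  1.06  0.39 -0.69  2.2   0.53]
to [ 0.6631 -0.069   0.112 ] dpos [-0.     0.008 -0.338] dr [0.002 0.021 0.002] q [ 0.03  1.14  0.59 -0.59  1.99  0.71] e 0.0 m 0.41
```

>>> apply_moves(
  delta_pos=[
    [0,0.006,0],
    [0,0.006,-0.03],
    [0,0.006,-0.08],
    [0,0.006,-0.13],
    [0,0.006,-0.13],
    [0,0.006,-0.13],
  ],
  dr=[
    [0,0.015,0.002],
    [0,0.015,0.002],
    [0,0.015,0.002],
    [0,0.015,0.002],
    [0,0.015,0.002],
    [0,0.015,0.002],
  ],
  jaw=[0.4,0.4,0.4,0.4,0.4,0.4],
)

```text
time: 37.13
tool_pos: [0.6629, -0.0686, 0.1958]
tool_rot: [3.137, 0.822, 0.797]
contact_force: [-0.5, -0.5, -0.9]
opening: 0.0599
grip_force: 24.9
```

```bash
python3 go.py .6631 -.069 .112 .82 .8
```

```text
at [ 0.6629 -0.0686  0.1958] [3.137 0.822 0.797] q [ 0.03  1.08  0.49 -0.64  2.12  0.61]
to [ 0.6631 -0.069   0.112 ] dpos [ 0.    -0.001 -0.209] dr [ 0.007  0.002 -0.001] q [ 0.03  1.14  0.59 -0.59  1.99  0.71] e 0.0 m 0.41
```

>>> apply_moves(
  delta_pos=[
    [0,0,-0.04],
    [0,0,-0.08],
    [0,0,-0.12],
    [0,0,-0.16],
    [0,0,-0.19],
    [0,0,-0.197],
    [0,0,-0.204],
    [0,0,-0.208],
  ],
  dr=[
    [0,0,0],
    [0,0,0],
    [0,0,0],
    [0,0,0],
    [0,0,0],
    [0,0,0],
    [0,0,0],
    [0,0,0],
  ],
  jaw=[0.4,0.4,0.4,0.4,0.4,0.4,0.4,0.4],
)

```text
time: 37.8
tool_pos: [0.6636, -0.0678, 0.1118]
tool_rot: [3.135, 0.822, 0.796]
contact_force: [0.2, 0.4, -1.3]
opening: 0.06
grip_force: 24.9
```

>>> apply_moves(
  delta_pos=[
    [0,0,-0.004],
    [0,0,-0.008],
    [0,0,-0.008],
  ],
  dr=[
    [0,0,0],
    [0,0,0],
    [0,0,0],
  ],
  jaw=[0.4,0.4,0.4],
)

```text
time: 38.05
tool_pos: [0.6637, -0.0677, 0.1112]
tool_rot: [3.132, 0.822, 0.793]
contact_force: [-0.6, 0.4, 5.8]
opening: 0.0599
grip_force: 24.9
```

>>> apply_moves(
  delta_pos=[
    [0,0,0],
    [0,0,0],
    [0,0,0],
    [0,0,0],
    [0,0,0],
    [0,0,0.06],
    [0,0,0.12],
    [0,0,0.2],
  ],
  dr=[
    [0,0,0],
    [0,0,0],
    [0,0,0],
    [0,0,0],
    [0,0,0],
    [0,0,0],
    [0,0,0],
    [0,0,0],
  ],
  jaw=[0.9,0.9,0.9,0.9,0.9,0.9,0.9,0.9],
)

```text
time: 38.72
tool_pos: [0.6628, -0.0678, 0.1872]
tool_rot: [3.141, 0.825, 0.801]
contact_force: [0.6, -0.9, -0.3]
opening: 0.0824
grip_force: 0.0
```

>>> apply_moves(
  delta_pos=[
    [0,0,0.08],
    [0,0,0.16],
    [-0.08,0.05,0.16],
    [-0.16,0.1,0.16],
    [-0.24,0.15,0.16],
    [-0.32,0.2,0.16],
    [-0.4,0.26,0.16],
    [-0.4,0.26,0.16],
  ],
  dr=[
    [0,0,0],
    [0,0,0],
    [0.12,-0.12,0],
    [0.24,-0.24,0],
    [0.36,-0.36,-0.1],
    [0.48,-0.48,-0.2],
    [0.6,-0.6,-0.3],
    [0.7,-0.7,-0.4],
  ],
  jaw=[0.9,0.9,0.9,1,1,1,1,1],
)

```text
time: 39.38
tool_pos: [0.4996, 0.0388, 0.2537]
tool_rot: [-3.1, 0.325, 0.617]
contact_force: [1.7, -0.9, 0.6]
opening: 0.0916
grip_force: 0.0
```

```bash
python3 - <<'E'
from cups import *
from legs import *
r=cups([(.3586,.3105,-.384)])[0]; print(r.x.round(4),round(r.fun,3))
t=telemetry.observe(); print(t["tool_pos"].round(4),t["tool_rot"].round(3),t["qpos"].round(2))
x,y,p=r.x; g=gpose(x,y,p,0,z=.031); print(g)
show([.42,.16,.2],0,.1)
show([*g[:2],.13],0,p); show(g,0,p)
E
```

```text
[ 0.3587  0.3103 -0.3822] 0.051
[0.5027 0.0359 0.2542] [-3.104  0.328  0.618] [ 0.02  0.47  1.29 -0.15  1.67  0.98]
[0.33833024 0.31848177 0.012     ]
at [0.5027 0.0359 0.2542] [-3.104  0.328  0.618] q [ 0.02  0.47  1.29 -0.15  1.67  0.98]
to [0.42 0.16 0.2 ] dpos [-0.207  0.31  -0.136] dr [ 0.162 -0.647 -1.014] q [ 0.19  0.23  1.76 -0.    1.15  1.66] e 0.0 m 0.87
at [0.5027 0.0359 0.2542] [-3.104  0.328  0.618] q [ 0.02  0.47  1.29 -0.15  1.67  0.98]
to [0.3383 0.3185 0.13  ] dpos [-0.411  0.706 -0.311] dr [ 0.003 -0.687 -1.969] q [0.59 0.34 1.82 0.   0.98 2.54] e 0.0 m 0.57
at [0.5027 0.0359 0.2542] [-3.104  0.328  0.618] q [ 0.02  0.47  1.29 -0.15  1.67  0.98]
to [0.3383 0.3185 0.012 ] dpos [-0.411  0.706 -0.606] dr [ 0.003 -0.687 -1.969] q [ 0.59  0.54  1.94 -0.    0.67  2.54] e 0.0 m 0.39
```

>>> apply_moves(
  delta_pos=[
    [-0.04,0.05,-0.03],
    [-0.08,0.1,-0.06],
    [-0.12,0.15,-0.09],
    [-0.16,0.2,-0.12],
    [-0.2,0.26,-0.136],
    [-0.207,0.31,-0.136],
    [-0.207,0.31,-0.136],
    [-0.207,0.31,-0.136],
  ],
  dr=[
    [0.03,-0.11,-0.17],
    [0.06,-0.22,-0.34],
    [0.09,-0.33,-0.51],
    [0.12,-0.44,-0.68],
    [0.15,-0.55,-0.85],
    [0.162,-0.647,-1],
    [0.162,-0.647,-1],
    [0.162,-0.647,-1],
  ],
  jaw=[1,1,1,1,1,1,1,1],
)

```text
time: 40.2
tool_pos: [0.4214, 0.1606, 0.1979]
tool_rot: [3.141, 0.002, 0.111]
contact_force: [0.8, 0.1, -0.3]
opening: 0.092
grip_force: 0.0
```

```bash
python3 go.py .3383 .3185 .125 0 -.383
```

```text
at [0.4214 0.1606 0.1979] [3.141e+00 2.000e-03 1.110e-01] q [ 0.19  0.24  1.76 -0.    1.15  1.65]
to [0.3383 0.3185 0.125 ] dpos [-0.208  0.395 -0.182] dr [ 0.001 -0.005 -0.989] q [ 0.59  0.35  1.83 -0.    0.96  2.54] e 0.0 m 0.57
```

>>> apply_moves(
  delta_pos=[
    [-0.04,0.08,-0.03],
    [-0.08,0.16,-0.06],
    [-0.12,0.24,-0.1],
    [-0.16,0.32,-0.14],
    [-0.208,0.395,-0.182],
    [-0.208,0.395,-0.182],
    [-0.208,0.395,-0.182],
    [-0.208,0.395,-0.182],
  ],
  dr=[
    [0,0,-0.18],
    [0,0,-0.36],
    [0,0,-0.54],
    [0,0,-0.72],
    [0,0,-0.9],
    [0,0,-0.989],
    [0,0,-0.989],
    [0,0,-0.989],
  ],
  jaw=[1,1,1,1,1,1,1,1],
)

```text
time: 40.87
tool_pos: [0.3389, 0.3182, 0.1248]
tool_rot: [3.141, 0.001, -0.384]
contact_force: [0.0, -0.4, -0.2]
opening: 0.092
grip_force: 0.0
```

```bash
python3 go.py .3383 .3185 .0125 0 -.383
```

```text
at [0.3389 0.3182 0.1248] [ 3.141e+00  1.000e-03 -3.840e-01] q [0.59 0.35 1.83 0.   0.96 2.54]
to [0.3383 0.3185 0.0125] dpos [-0.002  0.001 -0.281] dr [ 0.    -0.003  0.002] q [ 0.59  0.54  1.94 -0.    0.67  2.54] e 0.0 m 0.39
```

>>> apply_moves(
  delta_pos=[
    [0,0,-0.08],
    [0,0,-0.16],
    [0,0,-0.24],
    [0,0,-0.28],
    [0,0,-0.28],
    [0,0,-0.28],
    [0,0,-0.28],
    [0,0,-0.28],
  ],
  dr=[
    [0,0,0],
    [0,0,0],
    [0,0,0],
    [0,0,0],
    [0,0,0],
    [0,0,0],
    [0,0,0],
    [0,0,0],
  ],
  jaw=[1,1,1,1,1,0.4,0.4,0.4],
  force=25,
)

```text
time: 41.53
tool_pos: [0.339, 0.3186, 0.0147]
tool_rot: [-3.138, -0.0, -0.388]
contact_force: [-1.0, 0.2, 0.2]
opening: 0.0763
grip_force: 0.0
```

>>> apply_moves(
  delta_pos=[
    [0,0,0],
    [0,0,0],
    [0,0,0],
    [0,0,0],
    [0,0,0.06],
    [0,0,0.12],
    [0,0,0.12],
    [0,0,0.12],
  ],
  dr=[
    [0,0,0],
    [0,0,0],
    [0,0,0],
    [0,0,0],
    [0,0,0],
    [0,0,0],
    [0,0,0],
    [0,0,0],
  ],
  jaw=[0.4,0.4,0.4,0.4,0.4,0.4,0.4,0.4],
)

```text
time: 42.2
tool_pos: [0.3379, 0.3186, 0.0619]
tool_rot: [-3.139, 0.0, -0.387]
contact_force: [-1.1, -0.7, -2.9]
opening: 0.0599
grip_force: 24.9
```

>>> apply_moves(
  delta_pos=[
    [0.03,-0.08,0],
    [0.07,-0.16,0],
    [0.1,-0.24,0],
    [0.13,-0.32,0],
    [0.16,-0.4,0],
    [0.18,-0.46,0],
    [0.2,-0.52,0],
    [0.2,-0.52,0],
  ],
  dr=[
    [0,0,0.16],
    [0,0,0.32],
    [0,0,0.48],
    [0,0,0.64],
    [0,0,0.8],
    [0,0,0.9],
    [0,0,1],
    [0,0,1],
  ],
  jaw=[0.4,0.4,0.4,0.4,0.4,0.4,0.4,0.4],
)

```text
time: 42.87
tool_pos: [0.418, 0.107, 0.06]
tool_rot: [3.141, 0.003, 0.112]
contact_force: [0.0, 0.2, -2.1]
opening: 0.06
grip_force: 24.9
```

>>> apply_moves(
  delta_pos=[
    [0.03,-0.08,0],
    [0.05,-0.16,0],
    [0.07,-0.24,0],
    [0.09,-0.32,0],
    [0.11,-0.4,0],
    [0.12,-0.46,0],
    [0.13,-0.52,0],
    [0.13,-0.52,0],
  ],
  dr=[
    [0,0,0.16],
    [0,0,0.32],
    [0,0,0.48],
    [0,0,0.64],
    [0,0,0.8],
    [0,0,0.9],
    [0,0,1],
    [0,0,1],
  ],
  jaw=[0.4,0.4,0.4,0.4,0.4,0.4,0.4,0.4],
)

```text
time: 43.53
tool_pos: [0.47, -0.1008, 0.0601]
tool_rot: [3.141, 0.002, 0.612]
contact_force: [0.1, -0.9, -2.2]
opening: 0.0596
grip_force: 24.9
```

```bash
python3 go.py .47 -.1 .0135 0 .7
```

```text
at [ 0.47   -0.1008  0.0601] [3.141e+00 2.000e-03 6.120e-01] q [-0.37  0.47  1.85 -0.    0.81  0.59]
to [ 0.47   -0.1     0.0135] dpos [-0.     0.002 -0.117] dr [ 0.003 -0.003  0.177] q [-0.37  0.55  1.89 -0.    0.7   0.5 ] e 0.0 m 0.42
```

>>> apply_moves(
  delta_pos=[
    [0,0,0],
    [0,0,-0.04],
    [0,0,-0.08],
    [0,0,-0.115],
    [0,0,-0.117],
    [0,0,-0.117],
    [0,0,-0.117],
    [0,0,-0.117],
  ],
  dr=[
    [0,0,0.177],
    [0,0,0.177],
    [0,0,0.177],
    [0,0,0.177],
    [0,0,0.177],
    [0,0,0.177],
    [0,0,0.177],
    [0,0,0.177],
  ],
  jaw=[0.4,0.4,0.4,0.4,0.4,0.4,0.85,0.85],
)

```text
time: 44.2
tool_pos: [0.4694, -0.0973, 0.0144]
tool_rot: [-3.141, 0.002, 0.701]
contact_force: [0.4, -0.3, 0.2]
opening: 0.0692
grip_force: 0.0
```

>>> apply_moves(
  delta_pos=[
    [0,0,0],
    [0,0,0],
    [0,0,0],
  ],
  dr=[
    [0,0,0],
    [0,0,0],
    [0,0,0],
  ],
  jaw=[0.85,0.85,0.85],
)

```text
time: 44.45
tool_pos: [0.4696, -0.0978, 0.0147]
tool_rot: [3.142, 0.001, 0.701]
contact_force: [0.8, 0.3, 0.6]
opening: 0.078
grip_force: 0.0
```

```bash
python3 - <<'E'
from legs import *
t=telemetry.observe(); tp=t["tool_pos"]; p=t["tool_rot"][2]
u=np.array([np.cos(p),np.sin(p),0]); g=np.array([tp[0],tp[1],.032])
print(tp.round(4),p)
W=[(tp,0,p)]
for be in(-.375,-.75):
    W.append((g+.019*(-np.sin(be)*u+[0,0,-np.cos(be)]),be,p))
legs(W); path(W,t["qpos"])
E
```

```text
[ 0.4696 -0.0978  0.0147] 0.7010324916275612
dpos [ 0.013  0.011 -0.001] dr [ 0.484 -0.573 -0.   ]
dpos [0.011 0.01  0.009] dr [ 0.484 -0.573  0.   ]
[ 0.4696 -0.0978  0.0147] 0 0.7 q [-0.37  0.55  1.89 -0.    0.7   0.5 ] e 0.0 m 0.42
[ 0.4749 -0.0933  0.0143] -0.375 0.7 q [-0.59  0.53  2.06  0.72  0.56 -0.35] e 0.0 m 0.28
[ 0.4795 -0.0894  0.0181] -0.75 0.7 q [-0.83  0.65  2.17  1.28  0.79 -1.11] e 0.0 m 0.51
```

>>> apply_moves(
  delta_pos=[
    [0.003,0.003,0],
    [0.006,0.005,0],
    [0.009,0.008,0],
    [0.013,0.011,0],
    [0.013,0.011,0],
    [0.013,0.011,0],
    [0.013,0.011,0],
  ],
  dr=[
    [0.1,-0.12,0],
    [0.2,-0.24,0],
    [0.3,-0.36,0],
    [0.4,-0.48,0],
    [0.484,-0.573,0],
    [0.484,-0.573,0],
    [0.484,-0.573,0],
  ],
  jaw=[0.85,0.85,0.85,0.85,0.85,0.85,0.85],
)

```text
time: 45.03
tool_pos: [0.474, -0.0941, 0.0142]
tool_rot: [-3.139, -0.371, 0.697]
contact_force: [0.4, -0.6, 1.2]
opening: 0.078
grip_force: 0.0
```

```bash
python3 go.py .4795 -.0894 .0181 -.75 .701
```

```text
at [ 0.474  -0.0941  0.0142] [-3.139 -0.371  0.697] q [-0.59  0.53  2.06  0.72  0.56 -0.34]
to [ 0.4795 -0.0894  0.0181] dpos [0.014 0.012 0.01 ] dr [ 0.485 -0.582  0.005] q [-0.83  0.65  2.17  1.28  0.79 -1.11] e 0.0 m 0.51
```

>>> apply_moves(
  delta_pos=[
    [0.003,0.003,0.002],
    [0.006,0.005,0.004],
    [0.009,0.008,0.006],
    [0.014,0.012,0.01],
    [0.014,0.012,0.01],
    [0.014,0.012,0.01],
    [0.014,0.012,0.01],
    [0.014,0.012,0.01],
  ],
  dr=[
    [0.1,-0.12,0],
    [0.2,-0.24,0],
    [0.3,-0.36,0],
    [0.4,-0.48,0],
    [0.485,-0.582,0.005],
    [0.485,-0.582,0.005],
    [0.485,-0.582,0.005],
    [0.485,-0.582,0.005],
  ],
  jaw=[0.85,0.85,0.85,0.85,0.85,0.85,0.85,0.85],
)

```text
time: 45.7
tool_pos: [0.4804, -0.0882, 0.0184]
tool_rot: [3.14, -0.75, 0.706]
contact_force: [-0.1, -0.8, -0.5]
opening: 0.078
grip_force: 0.0
```

>>> apply_moves(
  delta_pos=[
    [0,0,0],
    [0,0,0],
    [0,0,0],
    [0,0,0],
    [0,0,0],
    [0,0,0],
    [0,0,0],
  ],
  dr=[
    [0,0,0],
    [0,0,0],
    [0,0,0],
    [0,0,0],
    [0,0,0],
    [0,0,0],
    [0,0,0],
  ],
  jaw=[0.4,0.4,0.4,0.4,0.4,0.4,0.4],
  force=25,
)

```text
time: 46.28
tool_pos: [0.4804, -0.0881, 0.0187]
tool_rot: [3.139, -0.753, 0.706]
contact_force: [0.9, 2.5, 4.3]
opening: 0.0601
grip_force: 24.9
```

```bash
python3 after.py .635 .067 .8
```

```text
[ 0.4804 -0.0881  0.0187] [ 3.139 -0.753  0.706] 0.06005043903806282 24.86560631543398
pad [ 0.4704 -0.0965  0.0326] expected cup [ 0.4872 -0.0822] seen [ 0.4894 -0.0807  0.718 ] 0.13
v [0.0507 0.     0.0321]
dpos [0.  0.  0.5] dr [0. 0. 0.]
dpos [0.092 0.092 0.015] dr [-0.517  0.592  0.046]
dpos [0.092 0.092 0.015] dr [-0.53   0.579  0.046]
dpos [0.092 0.092 0.015] dr [-0.544  0.567  0.046]
dpos [0.092 0.092 0.015] dr [-0.557  0.554  0.046]
dpos [ 0.    -0.    -0.325] dr [0. 0. 0.]
[ 0.4804 -0.0881  0.0187] -0.753 0.71 q [-0.83  0.65  2.17  1.28  0.79 -1.11] e 0.0 m 0.51
[ 0.4804 -0.0881  0.2187] -0.753 0.71 q [-0.83  0.21  2.01  0.88  1.09 -0.46] e 0.0 m 0.69
[ 0.5171 -0.0514  0.2246] -0.361 0.73 q [-0.45  0.23  1.75  0.39  1.05  0.21] e 0.0 m 0.77
[ 0.5538 -0.0146  0.2304] 0.032 0.75 q [-0.15  0.41  1.42 -0.03  1.34  0.67] e 0.0 m 0.97
[0.5905 0.0222 0.2362] 0.425 0.78 q [ 0.05  0.68  1.01 -0.28  1.77  0.84] e 0.0 m 0.72
[0.6272 0.0589 0.242 ] 0.818 0.8 q [ 0.18  1.03  0.47 -0.58  2.26  0.73] e 0.0 m 0.4
[0.6272 0.0589 0.112 ] 0.818 0.8 q [ 0.18  1.11  0.66 -0.49  2.04  0.88] e 0.0 m 0.51
```

>>> apply_moves(
  delta_pos=[
    [0,0,0.08],
    [0,0,0.16],
    [0,0,0.24],
    [0,0,0.32],
    [0,0,0.4],
    [0,0,0.5],
    [0,0,0.5],
    [0,0,0.5],
  ],
  dr=[
    [0,0,0],
    [0,0,0],
    [0,0,0],
    [0,0,0],
    [0,0,0],
    [0,0,0],
    [0,0,0],
    [0,0,0],
  ],
  jaw=[0.4,0.4,0.4,0.4,0.4,0.4,0.4,0.4],
)

```text
time: 47.1
tool_pos: [0.4807, -0.0897, 0.2196]
tool_rot: [3.131, -0.751, 0.71]
contact_force: [0.1, -0.2, -2.9]
opening: 0.0599
grip_force: 24.9
```

>>> apply_moves(
  delta_pos=[
    [0.02,0.02,0.01],
    [0.04,0.04,0.015],
    [0.07,0.07,0.015],
    [0.092,0.092,0.015],
    [0.092,0.092,0.015],
    [0.092,0.092,0.015],
  ],
  dr=[
    [-0.1,0.12,0.01],
    [-0.2,0.24,0.02],
    [-0.3,0.36,0.03],
    [-0.41,0.48,0.04],
    [-0.517,0.592,0.046],
    [-0.517,0.592,0.046],
  ],
  jaw=[0.4,0.4,0.4,0.4,0.4,0.4],
)

```text
time: 47.6
tool_pos: [0.518, -0.0503, 0.2232]
tool_rot: [3.138, -0.356, 0.733]
contact_force: [0.5, 0.2, -2.7]
opening: 0.0603
grip_force: 24.9
```

>>> apply_moves(
  delta_pos=[
    [0.02,0.02,0.01],
    [0.04,0.04,0.015],
    [0.07,0.07,0.015],
    [0.092,0.092,0.015],
    [0.092,0.092,0.015],
    [0.092,0.092,0.015],
  ],
  dr=[
    [-0.1,0.12,0.01],
    [-0.2,0.24,0.02],
    [-0.31,0.36,0.03],
    [-0.42,0.47,0.04],
    [-0.53,0.579,0.046],
    [-0.53,0.579,0.046],
  ],
  jaw=[0.4,0.4,0.4,0.4,0.4,0.4],
)

```text
time: 48.1
tool_pos: [0.554, -0.0133, 0.2272]
tool_rot: [-3.14, 0.037, 0.757]
contact_force: [-0.8, -0.3, -2.1]
opening: 0.0598
grip_force: 24.9
```

>>> apply_moves(
  delta_pos=[
    [0.02,0.02,0.015],
    [0.04,0.04,0.025],
    [0.07,0.07,0.025],
    [0.092,0.092,0.025],
    [0.092,0.092,0.025],
    [0.092,0.092,0.025],
  ],
  dr=[
    [-0.1,0.11,0.01],
    [-0.21,0.22,0.02],
    [-0.32,0.33,0.03],
    [-0.43,0.45,0.04],
    [-0.544,0.567,0.046],
    [-0.544,0.567,0.046],
  ],
  jaw=[0.4,0.4,0.4,0.4,0.4,0.4],
)

```text
time: 48.6
tool_pos: [0.5903, 0.0228, 0.2353]
tool_rot: [-3.135, 0.431, 0.784]
contact_force: [0.1, -0.4, -3.7]
opening: 0.0601
grip_force: 24.9
```

```bash
python3 go.py .6272 .0589 .242 .818 .8
```

```text
at [0.5903 0.0228 0.2353] [-3.135  0.431  0.784] q [ 0.06  0.68  1.01 -0.28  1.78  0.83]
to [0.6272 0.0589 0.242 ] dpos [0.092 0.09  0.017] dr [-0.558  0.537  0.04 ] q [ 0.18  1.03  0.47 -0.58  2.26  0.73] e 0.0 m 0.4
```

>>> apply_moves(
  delta_pos=[
    [0.02,0.02,0.01],
    [0.04,0.04,0.017],
    [0.07,0.07,0.017],
    [0.092,0.094,0.017],
    [0.092,0.094,0.017],
    [0.092,0.094,0.017],
    [0.092,0.094,0.017],
    [0.092,0.094,0.017],
  ],
  dr=[
    [-0.1,0.1,0.01],
    [-0.21,0.2,0.02],
    [-0.32,0.31,0.03],
    [-0.44,0.43,0.04],
    [-0.558,0.548,0.045],
    [-0.558,0.548,0.045],
    [-0.558,0.548,0.045],
    [-0.558,0.548,0.045],
  ],
  jaw=[0.4,0.4,0.4,0.4,0.4,0.4,0.4,0.4],
)

```text
time: 49.27
tool_pos: [0.6275, 0.0577, 0.2474]
tool_rot: [3.136, 0.813, 0.797]
contact_force: [-0.1, -0.6, -1.2]
opening: 0.06
grip_force: 24.9
```

>>> apply_moves(
  delta_pos=[
    [0,0,0],
    [0,0,-0.03],
    [0,0,-0.08],
    [0,0,-0.11],
    [0,0,-0.11],
    [0,0,-0.11],
  ],
  dr=[
    [0,0,0],
    [0,0,0],
    [0,0,0],
    [0,0,0],
    [0,0,0],
    [0,0,0],
  ],
  jaw=[0.4,0.4,0.4,0.4,0.4,0.4],
)

```text
time: 49.77
tool_pos: [0.6272, 0.0588, 0.204]
tool_rot: [3.134, 0.817, 0.796]
contact_force: [-0.4, 0.5, -1.3]
opening: 0.06
grip_force: 24.9
```

```bash
python3 go.py .6272 .0589 .112 .818 .8
```

```text
at [0.6272 0.0588 0.204 ] [3.134 0.817 0.796] q [ 0.19  1.04  0.55 -0.54  2.19  0.79]
to [0.6272 0.0589 0.112 ] dpos [ 0.    0.   -0.23] dr [ 0.005  0.009 -0.003] q [ 0.18  1.11  0.66 -0.49  2.04  0.88] e 0.0 m 0.51
```

>>> apply_moves(
  delta_pos=[
    [0,0,-0.04],
    [0,0,-0.08],
    [0,0,-0.12],
    [0,0,-0.16],
    [0,0,-0.2],
    [0,0,-0.215],
    [0,0,-0.222],
    [0,0,-0.228],
  ],
  dr=[
    [0,0,0],
    [0,0,0],
    [0,0,0],
    [0,0,0],
    [0,0,0],
    [0,0,0],
    [0,0,0],
    [0,0,0],
  ],
  jaw=[0.4,0.4,0.4,0.4,0.4,0.4,0.4,0.4],
)

```text
time: 50.43
tool_pos: [0.6277, 0.0594, 0.1125]
tool_rot: [3.133, 0.817, 0.795]
contact_force: [-0.4, 0.2, -1.9]
opening: 0.0605
grip_force: 24.9
```

>>> apply_moves(
  delta_pos=[
    [0,0,-0.004],
    [0,0,-0.008],
    [0,0,-0.008],
  ],
  dr=[
    [0,0,0],
    [0,0,0],
    [0,0,0],
  ],
  jaw=[0.4,0.4,0.4],
)

```text
time: 50.68
tool_pos: [0.6276, 0.0594, 0.1123]
tool_rot: [3.13, 0.817, 0.792]
contact_force: [-2.5, -0.8, 7.3]
opening: 0.0602
grip_force: 24.9
```

>>> apply_moves(
  delta_pos=[
    [0,0,0],
    [0,0,0],
    [0,0,0],
    [0,0,0],
    [0,0,0],
    [0,0,0.06],
    [0,0,0.12],
    [0,0,0.2],
  ],
  dr=[
    [0,0,0],
    [0,0,0],
    [0,0,0],
    [0,0,0],
    [0,0,0],
    [0,0,0],
    [0,0,0],
    [0,0,0],
  ],
  jaw=[0.9,0.9,0.9,0.9,0.9,0.9,0.9,0.9],
)

```text
time: 51.35
tool_pos: [0.6268, 0.0593, 0.1877]
tool_rot: [3.138, 0.821, 0.799]
contact_force: [0.6, -0.8, 0.1]
opening: 0.0829
grip_force: 0.0
```

>>> apply_moves(
  delta_pos=[
    [0,0,0.08],
    [0,0,0.16],
    [-0.08,0,0.2],
    [-0.16,0,0.2],
    [-0.24,0,0.2],
    [-0.32,0,0.2],
    [-0.4,0,0.2],
    [-0.4,0,0.2],
  ],
  dr=[
    [0,0,0],
    [0,0,0],
    [0.12,-0.12,0],
    [0.24,-0.24,0],
    [0.36,-0.36,0],
    [0.48,-0.48,0],
    [0.6,-0.6,0],
    [0.7,-0.7,0],
  ],
  jaw=[0.9,0.9,0.9,0.9,0.9,0.9,0.9,0.9],
)

```text
time: 52.02
tool_pos: [0.4566, 0.0597, 0.2675]
tool_rot: [3.137, 0.327, 0.796]
contact_force: [1.6, 1.3, -0.8]
opening: 0.0826
grip_force: 0.0
```

>>> apply_moves(
  delta_pos=[
    [-0.08,0,0],
    [-0.16,0,0],
    [-0.24,0,0],
    [-0.24,0,0],
  ],
  dr=[
    [0,0,0],
    [0,0,0],
    [0,0,0],
    [0,0,0],
  ],
  jaw=[0.9,0.9,0.9,0.9],
)

```text
time: 52.35
tool_pos: [0.3662, 0.0594, 0.2693]
tool_rot: [3.13, 0.324, 0.794]
contact_force: [1.6, 0.0, 0.4]
opening: 0.0825
grip_force: 0.0
```

```bash
python3 - <<'E'
from vis import *
a=eyes.read_camera("top"); b=eyes.read_camera("scene")
A=cv2.resize(a[125:245,200:410,::-1],(700,400),interpolation=cv2.INTER_CUBIC)[:,:400]
A=cv2.resize(a[120:220,190:410,::-1],(790,290),interpolation=cv2.INTER_CUBIC)
B=cv2.resize(b[160:330,110:390,::-1],(790,310),interpolation=cv2.INTER_CUBIC)
cv2.imwrite("pics/fin.png",np.vstack([A,B]))
E
```

```text
(no output)
```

View pics/fin.png

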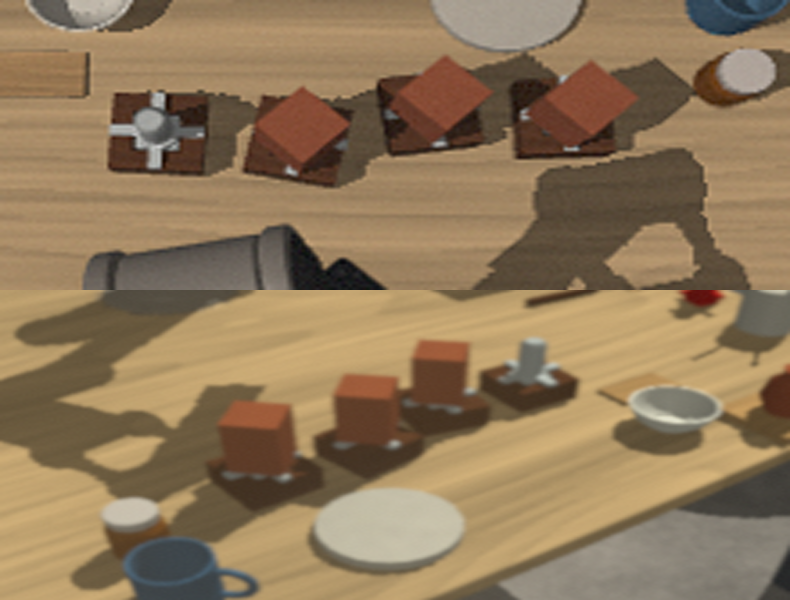

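The final picture shows three beakers upside down and level on their posts, at (300,127), (440,100) and (583,103) in the top half. Post A is seated at (155,130), and the jar and rib are in place.

```bash
python3 -c "
from cell import job
print(job.hand_in())"
```

```text
the job is handed in; nothing more can be done
None
```

I handed the job in with all three loose posts pushed home, the three beakers on the bench upside down and level on posts of their own, and the jar and rib left where they were; the judge returned no verdict.

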